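# Strip a trap body and lay its valve lever out beside its twin

## Task

Lift the white nylon cap off the round iron trap body and set it down, right way up, on the bare bench. Take out the steel lever that stands on edge inside, lay it flat on the black rubber mat and let go of it; then pick it up again and lay it flat in the empty half of the wooden layout board, beside the lever already there: parallel to it, narrow noses pointing the same way and ends level. Drop nothing, and leave the other lever and everything else on the bench where they are.

Things in the scene. Friction and masses are not known exactly. Their poses are not given: they have to be found in the camera images.
- trap: round open-topped iron trap body, fixed: outside diameter 152 mm, inside 136 mm, rim 60 mm and inner floor 12 mm above the bench; foot flange of diameter 188 mm; two pipe stubs on its +x and -x sides reach 100 mm from the axis. Ribs inside, 22 mm high, 32 to 48 mm either side of the centre, keep the lever on edge along x. Origin: centre of the underside; z up
- cap: loose white nylon cap on the trap's rim: disc of diameter 156 mm, 8 mm thick, with a spigot of diameter 128 mm, 6 mm high, under it and a grip rib on top (70 mm along the cap's x, 18 mm wide, 26 mm high). Origin: centre of the spigot's underside, 6 mm below the disc, 40 mm below the rib's top. z up. 0.24 kg
- bare_bench (a point): a point on the bench top between the robot and the trap; the bench is bare for 85 mm around it, room enough for the cap
- lever: flat steel lever 120 mm long, 12 mm thick: a broad part 80 x 36 mm, then a narrow nose 40 x 18 mm on the same centre line. At first it stands on edge in the trap, top edge 12 mm below the rim. Origin: centre of mass, mid-width and mid-thickness, 68 mm from the nose's end. x to the nose, y through the thickness, z across the width (up while on edge, level when flat). 0.32 kg
- lever_nose (a point): middle of the end face of the lever's narrow nose
- twin: a second lever of the same shape and size, lying flat in one half of the layout board: origin at its centre of mass, 6 mm above the board; x towards its nose, y across its width, z up. Not to be moved
- mat: black rubber mat fixed on the bench, 180 mm (x) by 150 mm (y) and 8 mm thick; origin: centre of the underside
- board: wooden layout board fixed on the bench, 160 mm (x) by 210 mm (y), 10 mm thick, halved along its x by a central rib 5 mm wide standing 5 mm above it. The twin lies in the half at negative y, about 52 mm from the rib's middle; the half at positive y is empty. Origin: centre of the underside
- disc: bystander: bronze valve disc, diameter 60 mm, 20 mm high, origin under its centre
- plug_a: bystander: hex steel plug standing on its head, 40 mm across flats, 62 mm high, origin under its centre
- plug_b: bystander: a second such plug
- collar: bystander: copper sealing ring, diameter 90 mm, 12 mm high
- wrench: bystander: wrench 200 mm long, lying flat
- tin: bystander: grey tin, diameter 66 mm, 110 mm high
Things that resemble listed ones, but are neither listed nor needed, are in the scene too. Of the things shaped like the cap, the white one is meant.

How it is judged:
On the way, in this order (a step that is already met when the one before it is completed fails the run):
1. the cap is off the trap and lies right way up on the bare bench, let go (height (world z) of cap below 0.005 m and angle between cap's own z axis and vertical below 0.06 rad and horizontal distance between cap and trap above 0.12 m and contact force between cap and the fingers below 0.05 N and linear speed of cap below 0.02 m/s), for 0.2 s.
2. the lever lies flat on the rubber mat, let go (angle between lever's own z axis and vertical between 1.48 and 1.66 rad and contact force between lever and the fingers below 0.05 N and linear speed of lever below 0.02 m/s and x of lever in the frame of mat between -0.09 and 0.09 m and y of lever in the frame of mat between -0.075 and 0.075 m and z of lever in the frame of mat below 0.018 m), for 0.2 s.
At the end, for the whole second after the job is handed in: Lever flat (5 deg), let go, at rest on the board's empty half, clear of the rib, parallel to the twin within 10 deg, nose the same way, ends level within 20 mm; cap right way up (3 deg), let go, on the bare bench, not on trap, mat or board (all of step 1 and angle between lever's own z axis and vertical between 1.48 and 1.66 rad and contact force between lever and the fingers below 0.05 N and linear speed of lever below 0.02 m/s and z of lever in the frame of board between 0.013 and 0.019 m and y of lever in the frame of board between 0.019 and 0.088 m and x of lever in the frame of twin between -0.02 and 0.02 m and angle between the x axis of lever and the x axis of twin, either way round below 0.18 rad and x of lever_nose in the frame of twin above 0.03 m); the robot touches nothing.
It fails at once if the twin lever is shifted by more than 12 mm (distance of twin from where it was at the start of the episode above 0.012 m).
It fails at once if a bystander is shifted by more than 25 mm (distance of any of disc, plug_a, plug_b, collar, wrench, tin from where it was at the start of the episode above 0.025 m).
It fails at once if the cap or the lever is dropped from more than about 45 mm (falls at over 0.95 m/s out of the fingers) ((linear speed of cap above 0.95 m/s and contact force between cap and the fingers below 0.05 N) or (linear speed of lever above 0.95 m/s and contact force between lever and the fingers below 0.05 N)).
It also fails if it takes over 61 s, if anything falls off the work surface, if the arm or the gripper's body presses on something with over 40 N, if the wrist force passes 120 N, or if a joint passes its speed limit or range.

## Robot

A 6-joint arm with a two-finger parallel gripper is mounted at the origin on the work surface. World frame = base frame: x ahead of the robot, y to its left, z up, the work surface at z = 0. Lengths are in m, angles in rad, forces in N, time in s.
With the tool pointing down it reaches from about 0.275 to 0.825 m from the base axis. Payload 4.9 kg.
Tool frame: the origin (TCP) lies at the very end of the fingers, on their centre line; the grasp point (between the pads) lies 19 mm behind it; z points along the fingers, y is the direction in which the jaws open and shut (so a half turn about z gives the same grasp; the last joint's range is limited). The gripper opens to 85 mm and grips with 20 to 120 N. Pads are 22 mm wide; open, the fingers measure 114 mm over their backs; the gripper's body (76 mm by 85 mm) begins 54 mm behind the grasp point. The pads swing forward as they close: fully open they stand 13 mm farther back than shut.
Start: joints at [-1.283, 0.326, -0.193, 1.052, 0, 1.437], TCP at [0.225, -0.502, 0.197] pointing down, gripper open.
Joint ranges: [-2.65, 2.65], [-0.97, 1.79], [-1.3, 1.35], [-1.93, 2.1], [-1.47, 1.37], [-3.14, 3.14]. Speed limits (rad/s): [2.57, 2.57, 3.14, 3.14, 3.14, 3.14].

## Interface

Orientations are given as a unit quaternion [x, y, z, w].
In Python, from bench import r gives the robot as it stands.
- The arm moves only by the tool servo_tool, never from a script. Its argument "motion" is a list of rows, each a list of 3 entries, a list of its own where there are three numbers: the finger opening in mm, from 0 to 85.4, then the shift along the tool's x, y, z in mm, then the turn about the tool's z in rad. A call has 1 to 5 rows; each row shifts and turns the commanded pose from where the row before left it, along the tool's axes as they then stand; what a row does not reach is not made up. A row lasts 1/12 s, in which the tool goes at most 41.7 mm and 7.16 degrees, less where a joint would pass 70% of its speed; a pose out of reach is approached as far as the arm can. A call with a gripper value outside its range is refused whole. The fingers move at their own pace and stop on an object; "squeeze" is the grip in N (left out, the last holds). Time passes only in rows, so rows that do not move let the fingers close. It gives the time, the measured TCP pose, the force and the opening at its end, in the units of the state.
- r.get_state(): the state, without advancing time (a new reading comes with each control period).
- r.read_camera(name): name is "side" or "top" or "wrist"; returns (picture, depth): 480x640x3 uint8, red, green, blue; 480x640 float32, m along the optical axis (not along the pixel's ray), 0 where there is no reading.
- r.get_calibration(name): a dict with "camera_matrix" (3x3 intrinsics, pixels), "rvec" (rotation vector, rad) and "tvec" (3), from world to camera coordinates, as OpenCV has them. Camera axes: x right, y down, z forward; pixel columns grow to the right and rows downward; lengths in m; the calibration is good to about 2 mm. A picture is of the moment at which its call begins: read the wrist's pose just before it. get_calibration takes no time and is no camera call; for the wrist camera it gives the pose at the moment of the call.
- r.close_job(): hands the job in, once; it reports no verdict.
The state is a dict: "time_s": time; "joint_pos": joint angles; "joint_velocities": joint speeds; "effort": joint torques, N m; "tool_pos": TCP position; "tool_rot": TCP orientation; "wrist_force": force on the tool from outside, world axes, zero at the start; "moment": the same for the moment, N m; "width": finger opening in m.
Only numpy, scipy, OpenCV 4.12 (cv2) and the standard library are available. Lean on these libraries where they do the work, as an engineer would, in place of code of your own. Each camera call takes 0.05 s, during which the arm holds its last target.

## Working session

There is one attempt and no reset: what is moved stays moved. The work goes in short steps, Python scripts to look and compute and a tool call to move; the robot and the scene stay as the last step left them, time stands still between calls to the robot, and variables do not carry over. Pictures are saved under pics/ and viewed, and the job is handed in when it is done.

Besides the shell and the picture viewer there is one more tool, called after "Request:" as a command line: name --argument value ..., lists and objects as JSON in quotes. servo_tool: Moves the arm, as the interface text tells. Its arguments: {"type":"object","properties":{"motion":{"type":"array"},"squeeze":{"type":"number"}},"required":["motion"]}

```bash
ls; mkdir -p pics; cat > h.py <<'E'
import numpy as np, cv2
from bench import r
from scipy.spatial.transform import Rotation as R
def cal(n):
    c=r.get_calibration(n); K=np.array(c["camera_matrix"],float); Rm=cv2.Rodrigues(np.array(c["rvec"],float))[0]; t=np.array(c["tvec"],float).ravel(); return K,Rm,t
def ray(n,u,v,c=None):
    K,Rm,t=c or cal(n); d=Rm.T@np.linalg.inv(K)@np.array([u,v,1.]); return -Rm.T@t,d
def atz(n,u,v,z,c=None):
    o,d=ray(n,u,v,c); return o+d*(z-o[2])/d[2]
def cloud(c,depth):
    K,Rm,t=c; v,u=np.mgrid[:480,:640]; p=np.stack([(u-K[0,2])/K[0,0]*depth,(v-K[1,2])/K[1,1]*depth,depth],-1); return (p-t)@Rm
def st():
    s=r.get_state(); print({k:np.round(s[k],3).tolist() for k in s if k in("time_s","joint_pos","tool_pos","tool_rot","wrist_force","width")})
    return s
def save(n,im): cv2.imwrite(f"pics/{n}.png",cv2.cvtColor(im,cv2.COLOR_RGB2BGR))
E
python3 - <<'E'
from h import *
st()
for n in("top","side"):
    im,d=r.read_camera(n); save(n+"0",im); np.savez(n+"0.npz",im=im,d=d); K,Rm,t=cal(n); print(n,K.tolist(),(-Rm.T@t).tolist(),Rm.tolist())
E
```

```text
pics
{'time_s': 0.0, 'joint_pos': [-1.283, 0.327, -0.194, 1.052, 0.0, 1.437], 'tool_pos': [0.225, -0.501, 0.196], 'tool_rot': [0.978, 0.209, -0.0, -0.001], 'wrist_force': [0.742, 0.026, -0.359], 'width': 0.086}
top [[546.620271103416, 0.0, 314.0087624779126], [0.0, 546.620271103416, 238.98613709140386], [0.0, 0.0, 1.0]] [0.24353784273587165, 0.02243489357673578, 1.222727510936096] [[-0.15641830020048897, -0.9876852852764963, -0.0033305571118788097], [-0.9646998918363459, 0.15349973039136766, -0.21399054058700775], [0.2118665477448769, -0.03025904853201919, -0.9768300547836377]]
side [[433.43992311566706, 0.0, 310.33314298368697], [0.0, 433.43992311566706, 247.7958224651918], [0.0, 0.0, 1.0]] [0.07894705894876251, 0.894753295077174, 0.6974026411082933] [[-0.90525865716209, -0.4246283258764294, 0.01405519464364019], [-0.23536589319472467, 0.4736822382747886, -0.8486624967934171], [0.35370843918931194, -0.7715671856723614, -0.5287479721378541]]
```

View pics/top0.png

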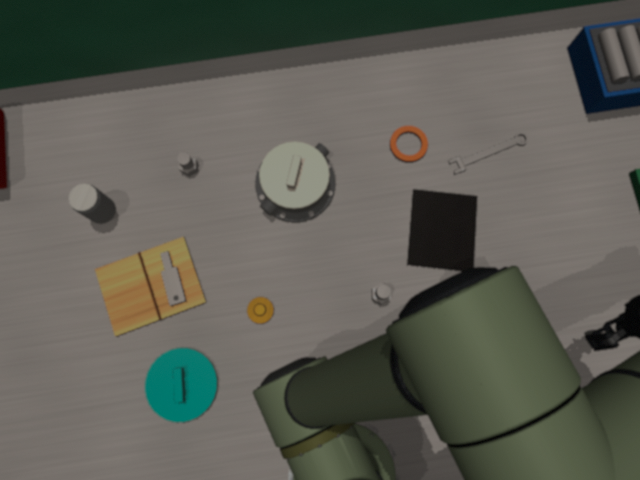

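View pics/side0.png

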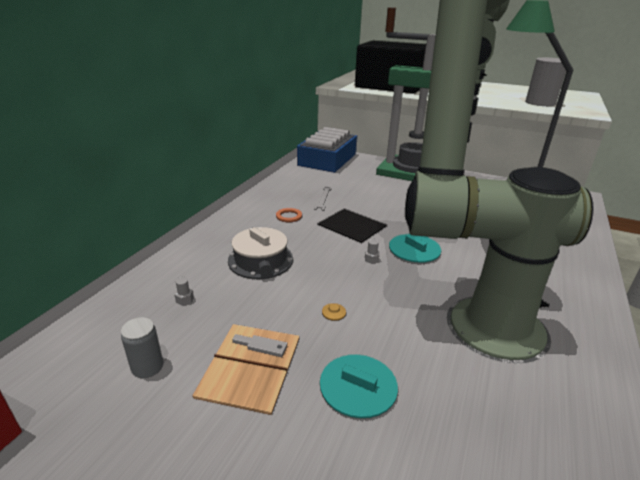

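```bash
python3 - <<'E'
from h import *
z=np.load("top0.npz"); im=z["im"]; d=z["d"]; c=cal("top"); P=cloud(c,d)
save("crop1",cv2.resize(im[120:340,90:350],None,fx=3,fy=3,interpolation=cv2.INTER_CUBIC)[:600])
crop=im[225:345,90:215]; save("crop2",cv2.resize(crop,None,fx=5,fy=5,interpolation=cv2.INTER_CUBIC)[:600])
# height map
for nm,u,v in [("bench",330,280),("captop",295,195),("rib",294,172),("mat",442,230),("board",130,300),("twin",172,280),("disc",260,310),("plugb",382,292),("pluga",186,160),("tin",85,195),("collar",396,155),("teal",180,350)]:
    print(nm,np.round(P[v,u],3))
def cent(mask,name,seed):
    n,l,s,ce=cv2.connectedComponentsWithStats(mask.astype(np.uint8)); k=l[seed[1],seed[0]]; m=l==k
    if k==0: print(name,"bad");return
    q=P[m]; print(name,s[k].tolist(),np.round(np.median(q,0),4),np.round([q.min(0),q.max(0)],3).tolist(),np.round(cv2.minEnclosingCircle(np.float32(q[:,:2]))[0],4)); return m
H=P[...,2]
cent((H>0.062)&(H<0.075),"capdisc",(295,198))
m=cent((H>0.083)&(H<0.105),"rib",(294,172))
if m is not None:
    print(cv2.minAreaRect(np.float32(P[m][:,:2])))
bl=(im.max(2)<45); m=cent(bl&(H<0.03)&(H>-0.01),"mat",(442,230))
print(cv2.minAreaRect(np.float32(P[m][:,:2])))
cent((H>0.005),"board",(130,300))
E
```

```text
bench [ 0.41  -0.036 -0.002]
captop [0.598 0.013 0.071]
rib [0.642 0.007 0.094]
mat [ 0.482 -0.307  0.007]
board [0.433 0.409 0.014]
twin [0.461 0.31  0.024]
disc [0.366 0.127 0.021]
plugb [ 0.359 -0.138  0.062]
pluga [0.719 0.242 0.064]
tin [0.655 0.453 0.112]
collar [ 0.676 -0.237  0.009]
teal [0.308 0.311 0.012]
capdisc [260, 141, 70, 67, 3352] [0.6448 0.0068 0.0688] [[0.57, -0.071, 0.062], [0.726, 0.084, 0.075]] [0.6484 0.0058]
rib [287, 155, 15, 32, 275] [0.6449 0.0067 0.0943] [[0.612, -0.013, 0.083], [0.681, 0.026, 0.103]] [0.6462 0.0051]
((0.6468517780303955, 0.006530528888106346), (0.018396584317088127, 0.06979746371507645), 68.1702651977539)
mat [408, 190, 68, 81, 4725] [ 0.4806 -0.3072  0.0083] [[0.384, -0.399, -0.001], [0.584, -0.215, 0.018]] [ 0.4827 -0.3067]
((0.4827340543270111, -0.30790144205093384), (0.14578096568584442, 0.17714226245880127), 74.39265441894531)
board [95, 235, 112, 101, 6709] [0.4588 0.3626 0.0111] [[0.244, 0.022, 0.005], [0.561, 0.482, 1.223]] [0.3821 0.2515]
```

View pics/crop1.png

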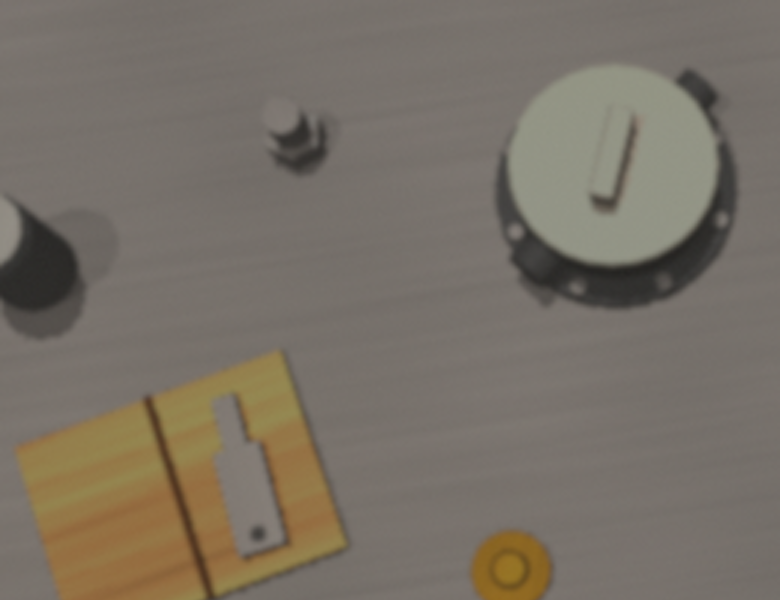

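View pics/crop2.png

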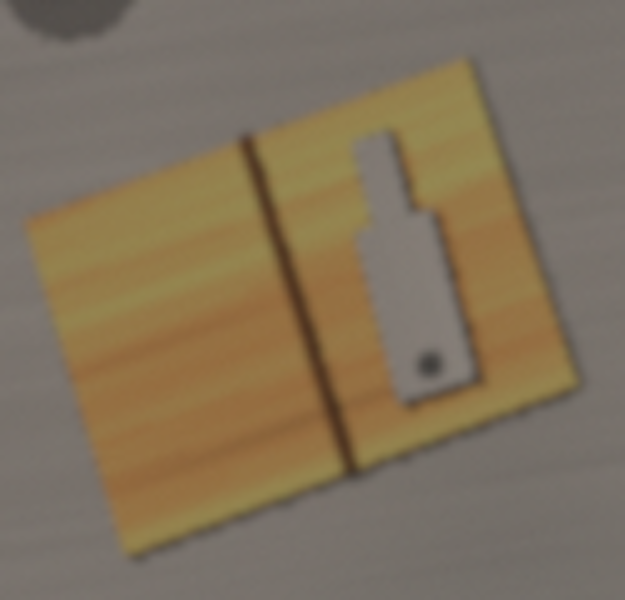

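```bash
cat >> h.py <<'E'
def go(x,y,z,yaw=None):
    s=r.get_state(); p=np.array(s["tool_pos"]); Q=R.from_quat(s["tool_rot"]).as_matrix(); y0=np.arctan2(Q[1,0],Q[0,0])
    dl=Q.T@(np.array([x,y,z])-p)*1000
    t=0 if yaw is None else -((yaw-y0+np.pi)%(2*np.pi)-np.pi)
    print("pos",np.round(p,4),"yaw",round(y0,4),"tilt",np.round(Q[2],4),"dl_tool(at current yaw)",np.round(dl,1),"turn",round(t,3))
E
python3 - <<'E'
from h import *
c=cal("top")
b=[atz("top",u,v,0.010,c)[:2] for u,v in [(95,269),(183.6,237),(206,301.4),(115.4,336.2)]]
b=np.array(b); print("board corners",np.round(b,4).tolist(),"center",b.mean(0)); 
print("x dirs",[np.round(np.arctan2(*(p-q)[::-1]),4) for p,q in [(b[0],b[3]),(b[1],b[2])]],"ydir",[np.round(np.arctan2(*(p-q)[::-1]),4) for p,q in [(b[0],b[1]),(b[3],b[2])]], np.linalg.norm(b[0]-b[1]),np.linalg.norm(b[0]-b[3]))
f=lambda a:atz("top",90+a[0]/5,225+a[1]/5,0.022,c)[:2]
n1,n2,t1,t2=map(f,[(353,141),(392,130),(480,382),(407,406)])
nose=(n1+n2)/2; tail=(t1+t2)/2; print("twin nose",nose,"tail",tail,np.linalg.norm(nose-tail),"ang",np.arctan2(*(nose-tail)[::-1]),"com",tail+(nose-tail)*52/120)
s=[atz("top",90+u/3,120+v/3,0.035,c)[:2] for u,v in [(697,88),(533,262)]]; print("stubs",s,np.arctan2(*(s[0]-s[1])[::-1]),np.mean(s,0))
m=[atz("top",u,v,0.008,c)[:2] for u,v in [(413,190),(477,196),(473,271),(408,265)]]; print("mat",np.round(m,4).tolist(),np.mean(m,0))
z=np.load("side0.npz"); P=cloud(cal("side"),z["d"]); print("teal2",P[247,415],"white",P[248,245],P[237,260])
# refine rib
z=np.load("top0.npz"); P=cloud(c,z["d"]); H=P[...,2]; 
k=P[150:195,280:310].reshape(-1,3); k=k[(k[:,2]>.086)]; print(cv2.minAreaRect(np.float32(k[:,:2])))
go(0.647,0.0065,0.2,2.76)
E
```

```text
board corners [[0.5157, 0.4817], [0.5578, 0.2771], [0.4043, 0.2435], [0.3597, 0.4482]] center [0.45937111 0.36265374]
x dirs [np.float64(0.2116), np.float64(0.2154)] ydir [np.float64(1.7735), np.float64(1.785)] 0.20887622264322026 0.1595235319188671
twin nose [0.52688168 0.32054088] tail [0.40685353 0.30112154] 0.12158893004688903 ang 0.16039992561027097 com [0.45886573 0.30953659]
stubs [array([ 0.70727131, -0.06644648]), array([0.58968442, 0.07736162])] -0.885376314151615 [0.64847787 0.00545757]
mat [[0.5858, -0.2601], [0.5483, -0.4033], [0.3783, -0.356], [0.4146, -0.2147]] [ 0.48173999 -0.30853956]
teal2 [ 0.254562   -0.23893254  0.01873277] white [0.6576496  0.05945084 0.07002596] [0.63361357 0.01857208 0.08956234]
((0.4631168246269226, 0.02160162478685379), (0.03467344120144844, 0.4377902150154114), 85.25413513183594)
pos [ 0.225  -0.5012  0.1961] yaw 0.4218 tilt [ 2.0e-04 -1.5e-03 -1.0e+00] dl_tool(at current yaw) [ 592.9 -290.5   -3.3] turn -2.338
```

Request:
servo_tool --motion '[[85,[37,-18,0],0],[85,[37,-18,0],0],[85,[37,-18,0],0],[85,[37,-18,0],0],[85,[37,-18,0],0]]' --squeeze 40

```text
time_s: 0.52
tool_pos: [0.3577, -0.3422, 0.1965]
tool_rot: [0.978, 0.209, -0.0, -0.0]
wrist_force: [-0.8, -0.6, 0.3]
width: 0.0849
```

Request:
servo_tool --motion '[[85,[37,-18,0],0],[85,[37,-18,0],0],[85,[37,-18,0],0],[85,[37,-18,0],0],[85,[37,-18,0],0]]'

```text
time_s: 0.93
tool_pos: [0.4898, -0.1842, 0.1966]
tool_rot: [0.978, 0.209, -0.0, -0.0]
wrist_force: [0.8, -0.9, -0.4]
width: 0.0851
```

Request:
servo_tool --motion '[[85,[37,-18,0],0],[85,[37,-18,0],0],[85,[37,-18,0],0],[85,[37,-18,0],0],[85,[37,-18,0],0]]'

```text
time_s: 1.35
tool_pos: [0.6217, -0.0263, 0.1963]
tool_rot: [0.978, 0.209, -0.0, -0.0]
wrist_force: [1.4, -1.1, 0.3]
width: 0.0849
```

Request:
servo_tool --motion '[[85,[0,0,0],-0.12],[85,[0,0,0],-0.12],[85,[0,0,0],-0.12],[85,[0,0,0],-0.12],[85,[0,0,0],-0.12]]'

```text
time_s: 1.77
tool_pos: [0.6207, -0.0279, 0.1961]
tool_rot: [0.871, 0.492, -0.001, -0.0]
wrist_force: [0.1, -0.5, 1.1]
width: 0.0849
```

Request:
servo_tool --motion '[[85,[0,0,0],-0.12],[85,[0,0,0],-0.12],[85,[0,0,0],-0.12],[85,[0,0,0],-0.12],[85,[0,0,0],-0.12]]'

```text
time_s: 2.18
tool_pos: [0.6206, -0.0282, 0.1962]
tool_rot: [0.687, 0.727, -0.0, -0.0]
wrist_force: [-0.3, -0.0, -0.1]
width: 0.0851
```

Request:
servo_tool --motion '[[85,[0,0,0],-0.12],[85,[0,0,0],-0.12],[85,[0,0,0],-0.12],[85,[0,0,0],-0.12],[85,[0,0,0],-0.12]]'

```text
time_s: 2.6
tool_pos: [0.6206, -0.0282, 0.1962]
tool_rot: [0.441, 0.897, -0.0, -0.001]
wrist_force: [-0.6, -0.0, -0.6]
width: 0.0851
```

Request:
servo_tool --motion '[[85,[0,0,0],-0.106],[85,[0,0,0],-0.106],[85,[0,0,0],-0.106],[85,[0,0,0],-0.106],[85,[0,0,0],-0.106]]'

```text
time_s: 3.02
tool_pos: [0.6206, -0.0282, 0.1962]
tool_rot: [0.191, 0.982, -0.0, -0.001]
wrist_force: [0.4, 0.0, -0.5]
width: 0.085
```

```bash
python3 - <<'E'
from h import *
st(); c=cal("wrist"); im,d=r.read_camera("wrist"); save("w1",im); np.savez("w1.npz",im=im,d=d)
P=cloud(c,d); H=P[...,2]
m=(H>.088)&(H<.1)&(np.hypot(P[...,0]-.647,P[...,1]-.0065)<.06); k=P[m]; print(len(k), cv2.minAreaRect(np.float32(k[:,:2])) if len(k)>5 else '')
m=(H>.062)&(H<.075)&(d>0); k=P[m]; print(len(k),k.min(0),k.max(0))
print("cam",-c[1].T@c[2], c[0].tolist())
go(0.647,0.0065,0.071,2.76)
E
```

```text
{'time_s': 3.017, 'joint_pos': [-0.164, 0.461, 0.01, 1.121, -0.0, 0.22], 'tool_pos': [0.621, -0.028, 0.196], 'tool_rot': [0.191, 0.982, -0.0, -0.001], 'wrist_force': [0.394, 0.003, -0.511], 'width': 0.085}
2436 ((0.6466944813728333, 0.004206718876957893), (0.018359988927841187, 0.07025611400604248), 68.0274887084961)
28062 [ 0.5690522  -0.07365442  0.06257603] [0.72412131 0.08164759 0.07488212]
cam [ 0.55899848 -0.00427525  0.37162129] [[408.7902525172264, 0.0, 322.8731023558652], [0.0, 408.7902525172264, 241.38725222624797], [0.0, 0.0, 1.0]]
pos [ 0.6206 -0.0282  0.1962] yaw 2.7602 tilt [ 1.3e-03 -3.0e-04 -1.0e+00] dl_tool(at current yaw) [-11.8  42.  125.1] turn 0.0
```

View pics/w1.png

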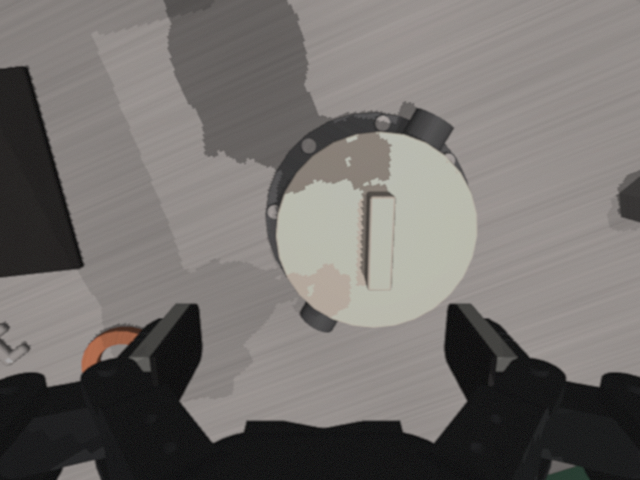

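Request:
servo_tool --motion '[[85,[-12,40,0],0],[85,[0,0,0],0],[85,[0,0,40],0],[85,[0,0,40],0],[85,[0,0,20],0]]'

```text
time_s: 3.48
tool_pos: [0.6447, 0.0048, 0.0921]
tool_rot: [0.194, 0.981, -0.0, -0.003]
wrist_force: [-0.8, -0.5, -0.9]
width: 0.0849
```

Request:
servo_tool --motion '[[85,[0,0,15],0],[85,[0,0,10],0],[20,[0,0,0],0],[10,[0,0,0],0],[0,[0,0,0],0]]'

```text
time_s: 3.9
tool_pos: [0.6483, 0.004, 0.0731]
tool_rot: [0.194, 0.981, 0.0, 0.001]
wrist_force: [-0.0, -0.3, -0.4]
width: 0.0514
```

Request:
servo_tool --motion '[[0,[0,0,0],0],[0,[0,0,0],0],[0,[0,0,0],0]]'

```text
time_s: 4.15
tool_pos: [0.6479, 0.004, 0.0728]
tool_rot: [0.194, 0.981, 0.0, 0.001]
wrist_force: [0.8, -0.1, 0.2]
width: 0.0117
```

Request:
servo_tool --motion '[[0,[0,0,0],0],[0,[0,0,0],0]]'

```text
time_s: 4.32
tool_pos: [0.6475, 0.0041, 0.0722]
tool_rot: [0.194, 0.981, 0.0, 0.0]
wrist_force: [-0.8, 0.2, 0.4]
width: -0.0003
```

```bash
python3 - <<'E'
from h import *
st(); im,d=r.read_camera("wrist"); save("w2",im)
im,d=r.read_camera("side"); save("s2",cv2.resize(im[180:320,180:360],None,fx=4,fy=4))
E
```

```text
{'time_s': 4.317, 'joint_pos': [-0.108, 0.601, -0.085, 0.884, 0.0, 0.282], 'tool_pos': [0.647, 0.004, 0.072], 'tool_rot': [0.194, 0.981, 0.0, 0.0], 'wrist_force': [-0.767, 0.236, 0.382], 'width': -0.0}
```

View pics/w2.png

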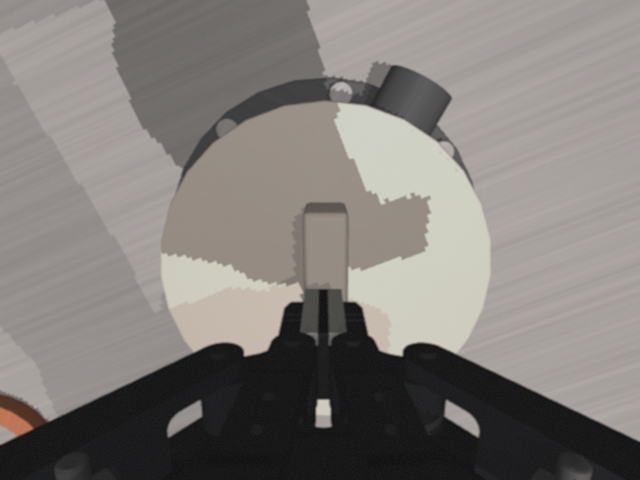

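View pics/s2.png

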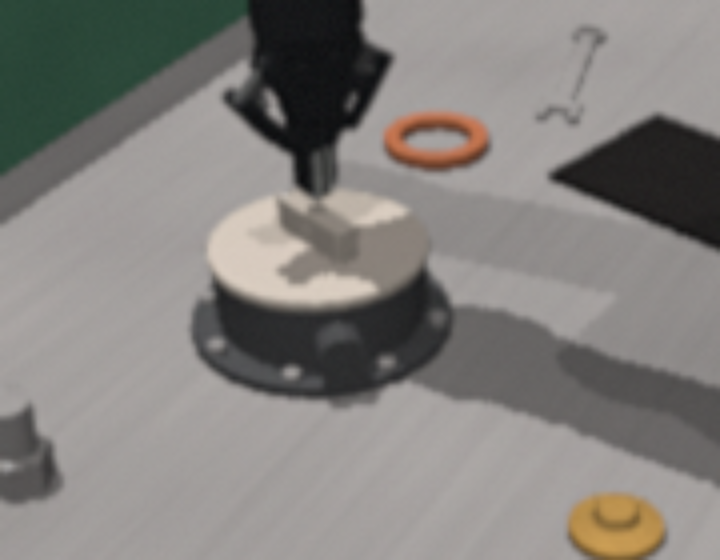

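```bash
python3 - <<'E'
from h import *
s=st()
for n in("side","top","wrist"):
    c=cal(n); im,d=r.read_camera(n); np.savez(n+"3.npz",im=im,d=d)
    for q in (s["tool_pos"],[.647,.0045,.094]):
        p=c[1]@np.array(q)+c[2]; uv=c[0]@p/p[2]; print(n,np.round(uv[:2],1),round(p[2],4),"depth there",d[int(uv[1])-4:int(uv[1])+5:2,int(uv[0])].round(3) if 0<uv[1]<475 and 0<uv[0]<640 else None)
    P=cloud(c,d)
    if n=="side":
        for v in range(215,240,3): print(v,np.round(P[v,259],3))
    if n=="wrist":
        for v in range(200,420,15): print(v,np.round(P[v,323],3),np.round(P[v,310],3))
E
```

```text
{'time_s': 4.417, 'joint_pos': [-0.108, 0.602, -0.085, 0.884, -0.0, 0.282], 'tool_pos': [0.647, 0.004, 0.072], 'tool_rot': [0.194, 0.981, 0.0, 0.0], 'wrist_force': [-0.499, 0.194, 0.99], 'width': -0.0}
side [258.7 239. ] 1.219 depth there [1.192 1.194 0.    1.204 1.207]
side [258.4 232.2] 1.2069 depth there [1.19  1.21  1.204 1.192 1.194]
215 [0.635 0.015 0.156]
218 [0.637 0.013 0.145]
221 [0.638 0.012 0.135]
224 [0.637 0.015 0.128]
227 [0.637 0.015 0.118]
230 [ 0.65  -0.005  0.096]
233 [0.641 0.012 0.097]
236 [0.636 0.02  0.093]
239 [0.64  0.014 0.079]
top [295.4 173. ] 1.2103 depth there [0.542 0.541 0.539 0.538 0.535]
top [294.9 169.8] 1.1886 depth there [0.548 0.544 0.544 0.54  0.539]
wrist [325.2 280.9] 0.1865 depth there [0.164 0.164 0.165 0.164 0.165]
wrist [326.1 299.4] 0.1651 depth there [0.142 0.14  0.139 0.137 0.134]
200 [0.613 0.017 0.066] [0.611 0.012 0.067]
215 [0.615 0.016 0.092] [0.613 0.012 0.093]
230 [0.62  0.014 0.094] [0.618 0.01  0.093]
245 [0.626 0.012 0.093] [0.624 0.007 0.094]
260 [0.632 0.009 0.092] [0.63  0.005 0.092]
275 [0.637 0.007 0.093] [0.635 0.002 0.093]
290 [0.637 0.007 0.11 ] [0.635 0.003 0.109]
305 [0.637 0.007 0.123] [0.635 0.003 0.123]
320 [0.637 0.007 0.134] [0.635 0.004 0.134]
335 [0.637 0.007 0.143] [0.635 0.004 0.145]
350 [0.642 0.005 0.142] [0.634 0.005 0.154]
365 [0.647 0.003 0.142] [0.634 0.005 0.161]
380 [0.651 0.002 0.143] [0.639 0.003 0.16 ]
395 [ 0.656 -0.001  0.142] [ 0.647 -0.     0.154]
410 [ 0.714 -0.024  0.068] [ 0.652 -0.003  0.152]
```

```bash
python3 - <<'E'
from h import *
z=np.load("wrist3.npz"); c=cal("wrist"); P=cloud(c,z["d"]); 
for u in (312,330,338):
    for v in range(282,300,2): print(u,v,np.round(P[v,u],4))
z=np.load("side3.npz"); P=cloud(cal("side"),z["d"])
for v in range(222,234): print(v,[np.round(P[v,u],3).tolist() for u in(255,258,261,264)])
im=cv2.resize(z["im"][190:260,215:305],None,fx=8,fy=8,interpolation=cv2.INTER_NEAREST); save("s3",im)
z=np.load("wrist3.npz");save("w3",cv2.resize(z["im"][270:430,230:420],None,fx=3.6,fy=3.6))
E
```

```text
312 282 [0.6386 0.0018 0.0921]
312 284 [0.6393 0.0015 0.0924]
312 286 [0.6399 0.0013 0.0927]
312 288 [0.6409 0.0008 0.0922]
312 290 [0.6352 0.0037 0.1103]
312 292 [0.6354 0.0037 0.1116]
312 294 [0.6348 0.004  0.1151]
312 296 [0.6353 0.0038 0.1156]
312 298 [0.6352 0.004  0.1177]
330 282 [0.6415 0.0085 0.0918]
330 284 [0.6422 0.0082 0.0919]
330 286 [0.643  0.0079 0.0919]
330 288 [0.6438 0.0075 0.092 ]
330 290 [0.6376 0.0097 0.1104]
330 292 [0.6372 0.0098 0.1132]
330 294 [0.6374 0.0097 0.1145]
330 296 [0.6376 0.0096 0.1157]
330 298 [0.6378 0.0095 0.1169]
338 282 [0.6424 0.0116 0.0926]
338 284 [0.6433 0.0112 0.0924]
338 286 [0.6444 0.0108 0.0916]
338 288 [0.6448 0.0106 0.0927]
338 290 [0.6386 0.0124 0.1107]
338 292 [0.6387 0.0123 0.1123]
338 294 [0.6385 0.0123 0.1143]
338 296 [0.6387 0.0122 0.1157]
338 298 [0.6387 0.0121 0.1173]
222 [[0.646, 0.021, 0.135], [0.643, 0.01, 0.13], [0.637, 0.005, 0.129], [0.753, -0.2, 0.001]]
223 [[0.647, 0.019, 0.13], [0.643, 0.01, 0.127], [0.633, 0.01, 0.129], [0.634, -0.006, 0.121]]
224 [[0.649, 0.016, 0.125], [0.64, 0.014, 0.127], [0.636, 0.006, 0.124], [
[... 198 characters left out ...]
, -0.174, 0.002]]
227 [[0.656, 0.007, 0.11], [0.642, 0.013, 0.116], [0.636, 0.007, 0.115], [0.668, -0.061, 0.073]]
228 [[0.665, -0.007, 0.097], [0.643, 0.012, 0.112], [0.634, 0.01, 0.113], [0.667, -0.059, 0.071]]
229 [[0.664, -0.006, 0.095], [0.645, 0.008, 0.107], [0.672, -0.051, 0.07], [0.663, -0.053, 0.071]]
230 [[0.661, -0.001, 0.095], [0.651, -0.0, 0.098], [0.668, -0.043, 0.072], [0.661, -0.049, 0.07]]
231 [[0.657, 0.006, 0.096], [0.648, 0.004, 0.097], [0.643, -0.002, 0.096], [0.659, -0.045, 0.07]]
232 [[0.653, 0.012, 0.097], [0.647, 0.007, 0.096], [0.638, 0.005, 0.097], [0.656, -0.04, 0.07]]
233 [[0.654, 0.011, 0.093], [0.644, 0.011, 0.096], [0.637, 0.007, 0.096], [0.628, 0.005, 0.097]]
```

View pics/s3.png

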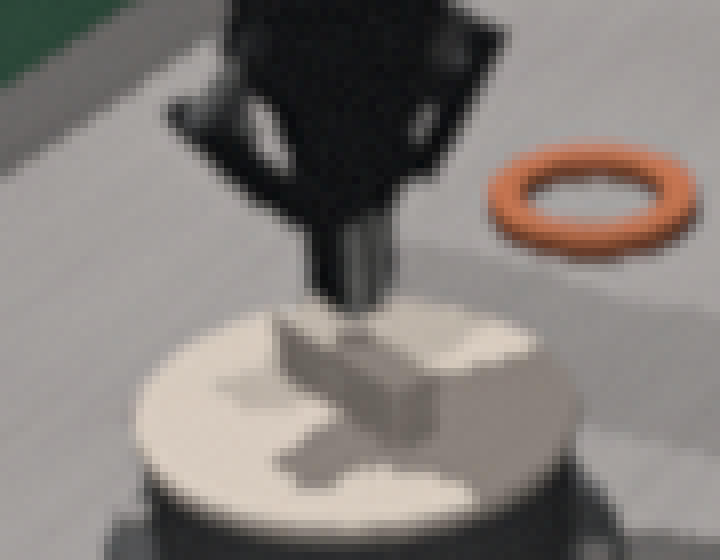

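View pics/w3.png

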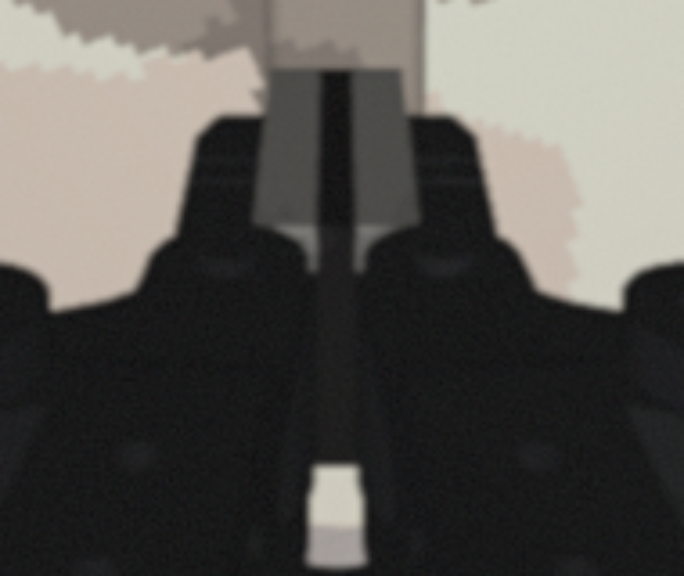

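Request:
servo_tool --motion '[[60,[0,0,0],0],[60,[0,0,0],0],[60,[0,0,0],0],[60,[0,0,0],0],[60,[0,0,12],0]]'

```text
time_s: 4.98
tool_pos: [0.6493, 0.0039, 0.0618]
tool_rot: [0.194, 0.981, 0.0, 0.002]
wrist_force: [0.5, -0.2, 1.2]
width: 0.0593
```

Request:
servo_tool --motion '[[60,[0,0,12],0],[60,[0,0,11],0],[60,[0,0,0],0]]'

```text
time_s: 5.23
tool_pos: [0.6445, 0.0044, 0.0329]
tool_rot: [0.194, 0.981, -0.0, -0.003]
wrist_force: [-0.0, -0.4, -0.3]
width: 0.06
```

```bash
python3 - <<'E'
from h import *
s=st()
im,d=r.read_camera("wrist"); np.savez("w4.npz",im=im,d=d); save("w4",im)
im,d=r.read_camera("side"); save("s4",cv2.resize(im[190:260,215:305],None,fx=8,fy=8)); 
E
```

```text
{'time_s': 5.233, 'joint_pos': [-0.108, 0.641, -0.124, 0.811, -0.0, 0.282], 'tool_pos': [0.644, 0.004, 0.033], 'tool_rot': [0.194, 0.981, -0.0, -0.003], 'wrist_force': [-0.045, -0.444, -0.262], 'width': 0.06}
```

View pics/w4.png

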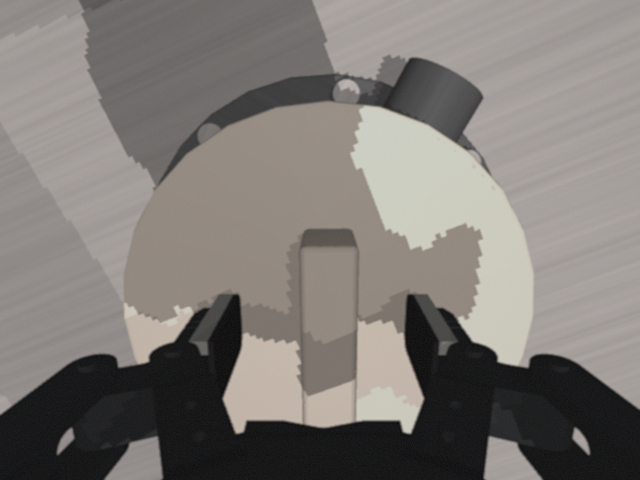

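View pics/s4.png

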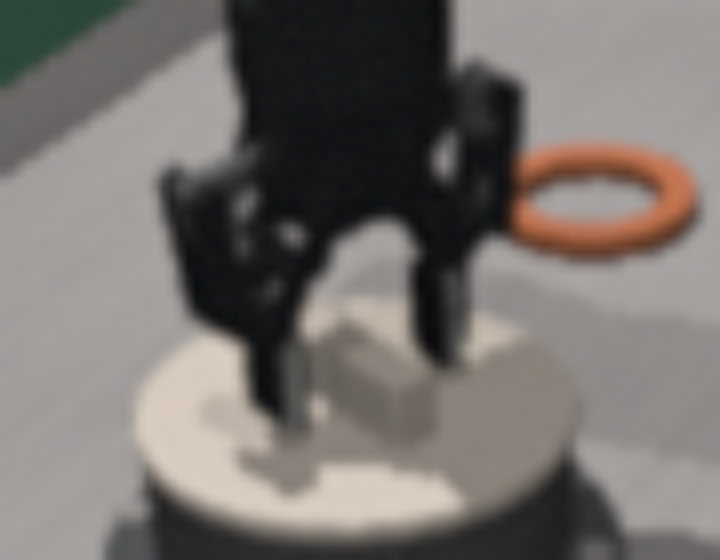

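Request:
servo_tool --motion '[[15,[0,0,0],0],[10,[0,0,0],0],[5,[0,0,0],0],[0,[0,0,0],0],[0,[0,0,0],0]]' --squeeze 50

```text
time_s: 5.75
tool_pos: [0.648, 0.0041, 0.0376]
tool_rot: [0.194, 0.981, 0.0, 0.001]
wrist_force: [-0.4, 0.5, 2.5]
width: 0.0172
```

Request:
servo_tool --motion '[[0,[0,0,0],0],[0,[0,0,0],0]]'

```text
time_s: 5.92
tool_pos: [0.6479, 0.004, 0.0375]
tool_rot: [0.194, 0.981, 0.0, 0.001]
wrist_force: [0.8, 0.7, 4.0]
width: 0.0168
```

Request:
servo_tool --motion '[[0,[0,0,-10],0],[0,[0,0,-20],0],[0,[0,0,-20],0],[0,[0,0,-20],0],[0,[0,0,0],0]]'

```text
time_s: 6.33
tool_pos: [0.6495, 0.0039, 0.1109]
tool_rot: [0.194, 0.981, 0.0, 0.003]
wrist_force: [1.5, -1.0, -1.5]
width: 0.0169
```

Request:
servo_tool --motion '[[0,[16,-8,0],0],[0,[30,-14,0],0],[0,[36,-17,0],0],[0,[36,-17,0],0],[0,[36,-17,0],0]]'

```text
time_s: 6.75
tool_pos: [0.474, -0.0047, 0.1053]
tool_rot: [0.194, 0.981, -0.0, -0.001]
wrist_force: [-0.1, 0.2, -2.7]
width: 0.0168
```

Request:
servo_tool --motion '[[0,[30,-15,0],0],[0,[20,-10,0],0],[0,[11,-5,0],0],[0,[0,0,0],0]]'

```text
time_s: 7.08
tool_pos: [0.4046, -0.0089, 0.1056]
tool_rot: [0.194, 0.981, -0.0, -0.002]
wrist_force: [-0.8, 0.1, -3.8]
width: 0.017
```

```bash
python3 - <<'E'
from h import *
s=st()
go(.41,-.01,.04)
for n in ("side","top"):
    im,d=r.read_camera(n); save(n+"5",im); np.savez(n+"5.npz",im=im,d=d)
E
```

```text
{'time_s': 7.083, 'joint_pos': [-0.205, 0.159, -0.677, 0.74, -0.0, 0.186], 'tool_pos': [0.405, -0.009, 0.106], 'tool_rot': [0.194, 0.981, -0.0, -0.002], 'wrist_force': [-0.817, 0.092, -3.809], 'width': 0.017}
pos [ 0.4046 -0.0089  0.1056] yaw 2.7511 tilt [ 0.0047 -0.0011 -1.    ] dl_tool(at current yaw) [-5.8  1.1 65.6] turn 0
```

View pics/side5.png

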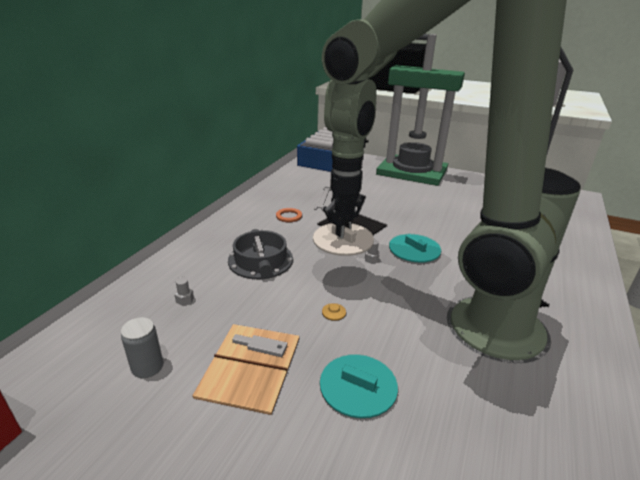

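View pics/top5.png

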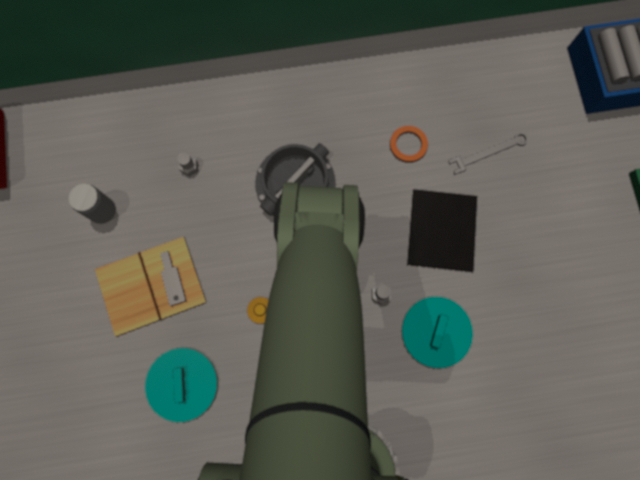

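Request:
servo_tool --motion '[[0,[-5,0,20],0],[0,[0,0,32],0],[0,[0,0,30],0],[0,[0,0,18],0],[0,[0,0,9],0]]'

```text
time_s: 7.6
tool_pos: [0.4133, -0.0111, -0.005]
tool_rot: [0.194, 0.981, 0.0, -0.002]
wrist_force: [0.3, -0.1, -3.4]
width: 0.017
```

Request:
servo_tool --motion '[[0,[0,0,4],0],[0,[0,0,3],0],[0,[0,0,2],0],[0,[0,0,1],0],[0,[0,0,0],0]]'

```text
time_s: 8.02
tool_pos: [0.4147, -0.0115, -0.0118]
tool_rot: [0.194, 0.981, 0.0, 0.001]
wrist_force: [0.1, -0.3, -2.9]
width: 0.0168
```

```bash
python3 - <<'E'
from h import *
s=st()
im,d=r.read_camera("side"); save("side6",cv2.resize(im[170:310,260:460],None,fx=4,fy=4)); 
P=cloud(cal("side"),d)
for u in (322,330,340,350,360,368): print(u,[np.round(P[v,u],3).tolist() for v in (245,255,265,275)])
E
```

```text
{'time_s': 8.017, 'joint_pos': [-0.206, 0.37, -0.793, 0.407, 0.0, 0.184], 'tool_pos': [0.415, -0.011, -0.012], 'tool_rot': [0.194, 0.981, 0.0, 0.001], 'wrist_force': [0.099, -0.337, -2.872], 'width': 0.017}
322 [[0.519, -0.152, 0.001], [0.439, 0.037, 0.097], [0.466, -0.03, 0.017], [0.445, 0.019, 0.021]]
330 [[0.422, 0.029, 0.127], [0.418, 0.034, 0.101], [0.434, -0.008, 0.04], [0.427, 0.006, 0.019]]
340 [[0.401, 0.011, 0.123], [0.401, 0.007, 0.091], [0.406, -0.011, 0.047], [0.399, 0.003, 0.026]]
350 [[0.443, -0.193, -0.0], [0.421, -0.135, 0.003], [0.394, -0.06, 0.021], [0.377, -0.012, 0.023]]
360 [[0.415, -0.205, 0.001], [0.396, -0.151, 0.001], [0.37, -0.075, 0.019], [0.354, -0.029, 0.019]]
368 [[0.37, -0.137, 0.05], [0.364, -0.126, 0.024], [0.357, -0.11, 0.002], [0.341, -0.062, 0.002]]
```

View pics/side6.png

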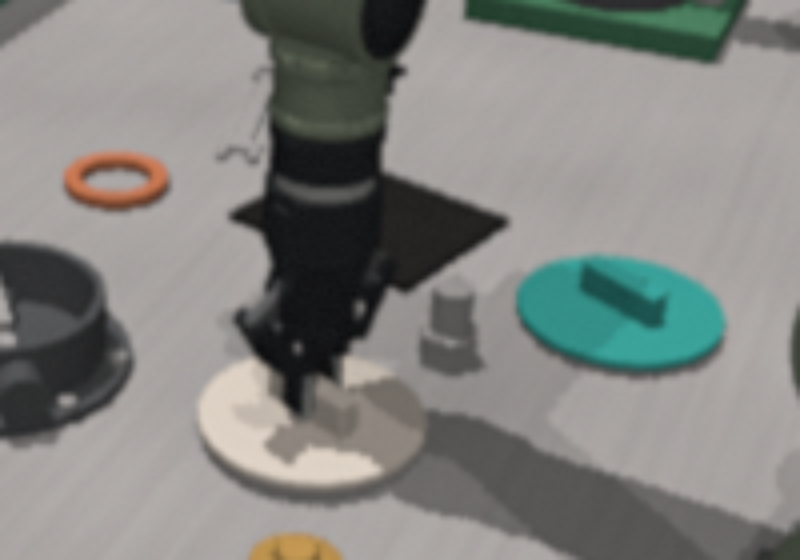

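Request:
servo_tool --motion '[[0,[0,0,2],0],[0,[0,0,1.5],0],[0,[0,0,1],0],[0,[0,0,0],0],[0,[0,0,0],0]]'

```text
time_s: 8.48
tool_pos: [0.4139, -0.0114, -0.0167]
tool_rot: [0.194, 0.981, -0.0, 0.0]
wrist_force: [-0.7, -0.9, -2.8]
width: 0.0172
```

Request:
servo_tool --motion '[[0,[0,0,0.7],0],[0,[0,0,0],0]]'

```text
time_s: 8.65
tool_pos: [0.4139, -0.0114, -0.0168]
tool_rot: [0.194, 0.981, -0.0, 0.0]
wrist_force: [-3.1, 0.8, 8.0]
width: 0.0169
```

Request:
servo_tool --motion '[[45,[0,0,0],0],[45,[0,0,0],0],[45,[0,0,0],0],[45,[0,0,0],0],[45,[0,0,-20],0]]'

```text
time_s: 9.07
tool_pos: [0.4115, -0.0109, 0.0006]
tool_rot: [0.194, 0.981, 0.0, -0.002]
wrist_force: [-1.0, 0.2, 0.2]
width: 0.045
```

Request:
servo_tool --motion '[[45,[0,0,-40],0],[45,[0,0,-40],0],[45,[0,0,-40],0],[45,[0,0,0],0]]'

```text
time_s: 9.4
tool_pos: [0.4185, -0.0122, 0.1291]
tool_rot: [0.194, 0.981, -0.0, 0.005]
wrist_force: [0.8, 0.1, 0.4]
width: 0.0449
```

```bash
python3 - <<'E'
from h import *
s=st()
c=cal("wrist"); im,d=r.read_camera("wrist"); save("w7",im); P=cloud(c,d); np.savez("w7.npz",im=im,d=d)
im,d=r.read_camera("side"); save("side7",cv2.resize(im[170:310,220:420],None,fx=4,fy=4)); np.savez("s7.npz",im=im,d=d)
H=P[...,2]; m=(H>0.006)&(H<.02)&(np.hypot(P[...,0]-.414,P[...,1]+.01)<.1); q=P[m]; 
A=np.c_[q[:,:2],np.ones(len(q))]; k=np.linalg.lstsq(A,q[:,2],rcond=None)[0]; print("plane",k,q.mean(0),cv2.minEnclosingCircle(np.float32(q[:,:2])))
E
```

```text
{'time_s': 9.4, 'joint_pos': [-0.206, 0.141, -0.627, 0.792, 0.0, 0.184], 'tool_pos': [0.419, -0.012, 0.129], 'tool_rot': [0.194, 0.981, -0.0, 0.005], 'wrist_force': [0.812, 0.11, 0.41], 'width': 0.045}
plane [ 0.00017575 -0.00012137  0.01220567] [ 0.40776789 -0.01030328  0.01227859] ((0.4125777781009674, -0.01216884981840849), 0.0780203565955162)
```

View pics/w7.png

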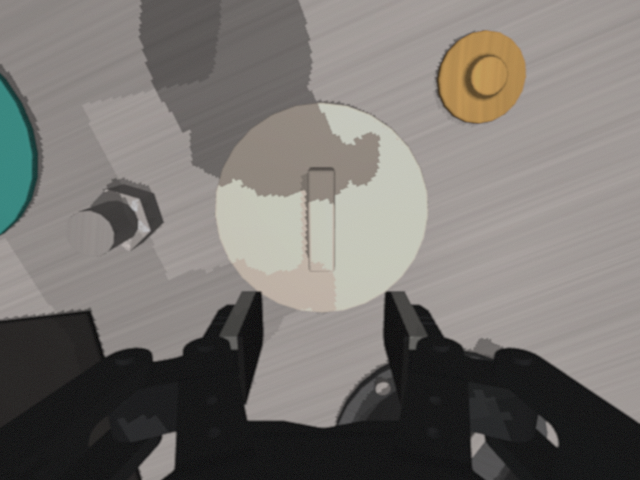

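View pics/side7.png

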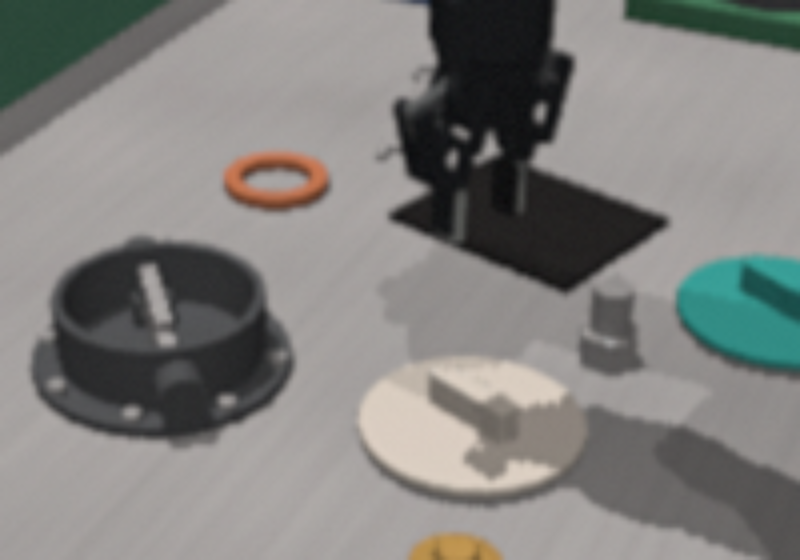

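Request:
servo_tool --motion '[[60,[-33,12.6,-3],0],[60,[-33,12.6,-3],0],[60,[-33,12.6,-3],0],[60,[-33,12.6,-3],0],[60,[-33,12.6,-3],0]]'

```text
time_s: 9.92
tool_pos: [0.5906, -0.0156, 0.1353]
tool_rot: [0.194, 0.981, -0.0, -0.002]
wrist_force: [-0.1, 0.0, 0.2]
width: 0.0601
```

Request:
servo_tool --motion '[[60,[-33,12.6,-3],0],[60,[-33,12.6,-3],0],[60,[0,0,0],0.1],[60,[0,0,0],0.1],[60,[0,0,0],0.1]]'

```text
time_s: 10.33
tool_pos: [0.6602, -0.0174, 0.14]
tool_rot: [0.34, 0.94, -0.0, -0.002]
wrist_force: [-0.3, 0.6, 0.1]
width: 0.0602
```

Request:
servo_tool --motion '[[60,[0,0,0],0.1],[60,[0,0,0],0.095],[60,[0,0,0],0]]'

```text
time_s: 10.58
tool_pos: [0.6597, -0.0174, 0.1408]
tool_rot: [0.429, 0.903, -0.001, -0.002]
wrist_force: [0.4, 0.0, -0.8]
width: 0.0597
```

```bash
python3 - <<'E'
from h import *
s=st()
c=cal("wrist"); im,d=r.read_camera("wrist"); save("w8",im); np.savez("w8.npz",im=im,d=d,K=c[0],R=c[1],t=c[2])
E
```

```text
{'time_s': 10.583, 'joint_pos': [-0.138, 0.571, 0.048, 1.052, -0.0, 0.748], 'tool_pos': [0.66, -0.017, 0.141], 'tool_rot': [0.429, 0.903, -0.001, -0.002], 'wrist_force': [0.423, 0.006, -0.842], 'width': 0.06}
```

View pics/w8.png

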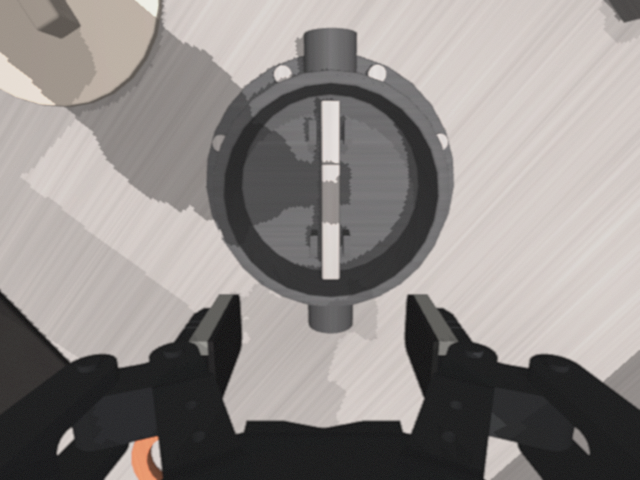

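```bash
python3 - <<'E'
from h import *
z=np.load("w8.npz"); c=(z["K"],z["R"],z["t"]); P=cloud(c,z["d"])
for v in range(96,290,8): print(v,[np.round(P[v,u],4).tolist() for u in (327,331,335)])
def az(u,v,zz):
    o,d=ray("",u,v,c); return o+d*(zz-o[2])/d[2]
save("w8c",cv2.resize(z["im"][85:295,280:380],None,fx=2.8,fy=2.8,interpolation=cv2.INTER_CUBIC))
a=az(330.3,100,.039); b=az(331,279.5,.048); print("nose",a,"tail",b,np.linalg.norm(a-b),"ang",np.arctan2(*(a-b)[1::-1]))
com=b+(a-b)*52/120; print("com",com); go(com[0],com[1],-0.01,np.arctan2(*(a-b)[1::-1]))
E
```

```text
96 [[0.6044, 0.053, 0.0104], [0.6066, 0.0548, 0.0102], [0.6088, 0.0566, 0.0103]]
104 [[0.6087, 0.0475, 0.0372], [0.6108, 0.0491, 0.0375], [0.6128, 0.0508, 0.0371]]
112 [[0.6119, 0.0437, 0.0375], [0.6139, 0.0453, 0.0373], [0.6159, 0.0469, 0.0391]]
120 [[0.615, 0.0398, 0.0369], [0.6171, 0.0414, 0.0373], [0.6191, 0.0431, 0.0374]]
128 [[0.6182, 0.0359, 0.0376], [0.6203, 0.0375, 0.038], [0.6223, 0.0392, 0.0364]]
136 [[0.6215, 0.032, 0.0382], [0.6235, 0.0336, 0.0375], [0.6256, 0.0353, 0.0373]]
144 [[0.6247, 0.028, 0.0375], [0.6268, 0.0296, 0.0372], [0.6289, 0.0313, 0.0357]]
152 [[0.628, 0.0239, 0.0373], [0.6301, 0.0256, 0.0364], [0.6322, 0.0273, 0.0373]]
160 [[0.6314, 0.0199, 0.0371], [0.6334, 0.0216, 0.0383], [0.6355, 0.0233, 0.0382]]
168 [[0.6342, 0.0163, 0.0456], [0.6363, 0.018, 0.0458], [0.6382, 0.0197, 0.0468]]
176 [[0.6374, 0.0124, 0.0473], [0.6396, 0.0139, 0.0456], [0.6415, 0.0157, 0.0466]]
184 [[0.6407, 0.0084, 0.0476], [0.6429, 0.0099, 0.0456], [0.6449, 0.0116, 0.0465]]
192 [[0.6442, 0.0041, 0.0457], [0.6461, 0.006, 0.0474], [0.6483, 0.0075, 0.0462]]
200 [[0.6475, 0.0001, 0.047], 
[... 574 characters left out ...]
3, 0.0465], [0.6745, -0.0284, 0.0461], [0.6765, -0.0266, 0.0464]]
264 [[0.6759, -0.0345, 0.0465], [0.678, -0.0327, 0.0467], [0.6802, -0.031, 0.0465]]
272 [[0.6796, -0.039, 0.0467], [0.6817, -0.0372, 0.0468], [0.6839, -0.0355, 0.0468]]
280 [[0.6875, -0.0485, 0.0294], [0.6898, -0.0466, 0.0294], [0.6922, -0.0448, 0.0291]]
288 [[0.6879, -0.0492, 0.0436], [0.69, -0.0472, 0.0442], [0.6921, -0.0453, 0.0446]]
nose [0.60889456 0.05062686 0.039     ] tail [ 0.68495726 -0.04118015  0.048     ] 0.11956195699078115 ang 2.2626792247711354
com [ 0.65199676 -0.00139711  0.0441    ]
pos [ 0.6599 -0.0174  0.1413] yaw 2.2587 tilt [ 0.0025 -0.0023 -1.    ] dl_tool(at current yaw) [ 17.    4.4 151.3] turn -0.004
```

View pics/w8c.png

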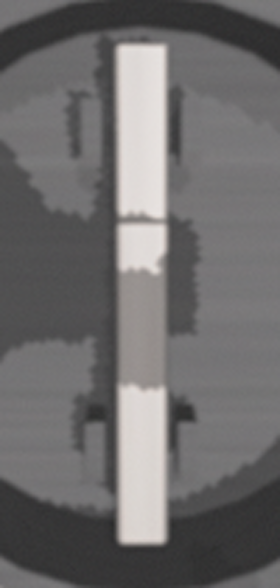

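Request:
servo_tool --motion '[[40,[17,4.4,0],0],[40,[0,0,35],0],[40,[0,0,35],0],[40,[0,0,30],0],[40,[0,0,20],0]]'

```text
time_s: 11.05
tool_pos: [0.6506, -0.0003, 0.0197]
tool_rot: [0.427, 0.904, -0.001, -0.002]
wrist_force: [0.0, -0.4, -0.2]
width: 0.0403
```

Request:
servo_tool --motion '[[40,[0,0,10],0],[40,[0,0,0],0],[40,[0,0,0],0]]'

```text
time_s: 11.3
tool_pos: [0.6535, -0.0012, 0.0136]
tool_rot: [0.428, 0.904, -0.0, -0.0]
wrist_force: [1.7, 0.1, 0.6]
width: 0.0403
```

```bash
python3 - <<'E'
from h import *
s=st(); go(.652,-.0014,-.0165,2.2627)
c=cal("wrist"); im,d=r.read_camera("wrist"); save("w9",im)
E
```

```text
{'time_s': 11.3, 'joint_pos': [-0.115, 0.674, -0.12, 0.778, 0.0, 0.769], 'tool_pos': [0.653, -0.001, 0.014], 'tool_rot': [0.428, 0.904, -0.0, -0.0], 'wrist_force': [1.741, 0.071, 0.622], 'width': 0.04}
pos [ 0.6535 -0.0012  0.0136] yaw 2.2579 tilt [ 6.e-04 -3.e-04 -1.e+00] dl_tool(at current yaw) [ 0.7 -1.3 30.1] turn -0.005
```

View pics/w9.png

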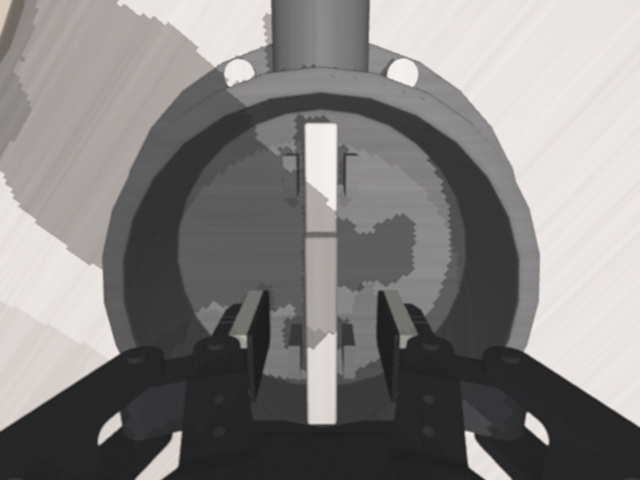

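Request:
servo_tool --motion '[[40,[0.7,-1,12],0],[40,[0,0,10],0],[40,[0,0,8],0],[40,[0,0,0],0],[20,[0,0,0],0]]'

```text
time_s: 11.77
tool_pos: [0.6522, -0.0017, -0.0165]
tool_rot: [0.428, 0.904, -0.0, -0.0]
wrist_force: [-0.4, -0.4, -0.6]
width: 0.0291
```

Request:
servo_tool --motion '[[12,[0,0,0],0],[6,[0,0,0],0],[0,[0,0,0],0],[0,[0,0,0],0],[0,[0,0,0],0]]' --squeeze 60

```text
time_s: 12.18
tool_pos: [0.6531, -0.0017, -0.0157]
tool_rot: [0.428, 0.904, 0.0, 0.001]
wrist_force: [0.5, 0.4, 3.5]
width: 0.0108
```

Request:
servo_tool --motion '[[0,[0,0,-10],0],[0,[0,0,-20],0],[0,[0,0,-30],0],[0,[0,0,-30],0],[0,[0,0,-10],0]]'

```text
time_s: 12.6
tool_pos: [0.6546, -0.002, 0.0881]
tool_rot: [0.428, 0.904, 0.001, 0.002]
wrist_force: [1.8, -1.4, -3.3]
width: 0.0112
```

Request:
servo_tool --motion '[[0,[-7,-17,0],0],[0,[-13,-33,0],0],[0,[-13.5,-34,0],0],[0,[-13.5,-34,0],0],[0,[-13.5,-34,0],0]]'

```text
time_s: 13.02
tool_pos: [0.5714, -0.1455, 0.0827]
tool_rot: [0.428, 0.904, -0.0, -0.001]
wrist_force: [0.5, -0.8, -3.2]
width: 0.011
```

Request:
servo_tool --motion '[[0,[-13.5,-34,0],0],[0,[-13.5,-34,0],0],[0,[-13.5,-34,0],0],[0,[-13.5,-33,0],0],[0,[-13,-32,0],0]]'

```text
time_s: 13.43
tool_pos: [0.4845, -0.3034, 0.0828]
tool_rot: [0.428, 0.904, 0.0, -0.001]
wrist_force: [0.9, -0.6, -3.0]
width: 0.0112
```

Request:
servo_tool --motion '[[0,[-7,-17,0],-0.1],[0,[0,0,0],-0.104],[0,[0,0,0],-0.104],[0,[0,0,0],-0.104],[0,[0,0,0],-0.104]]'

```text
time_s: 13.85
tool_pos: [0.4767, -0.3183, 0.0826]
tool_rot: [0.181, 0.983, 0.0, -0.001]
wrist_force: [0.1, 0.1, -2.5]
width: 0.0112
```

Request:
servo_tool --motion '[[0,[0,0,0],-0.104],[0,[0,0,0],0],[0,[0,0,0],0]]'

```text
time_s: 14.1
tool_pos: [0.4771, -0.3182, 0.0829]
tool_rot: [0.133, 0.991, 0.0, -0.001]
wrist_force: [-0.1, 0.7, -2.9]
width: 0.0114
```

```bash
python3 - <<'E'
from h import *
s=st(); go(.479,-.320,-.0197,2.88)
im,d=r.read_camera("side"); save("s10",cv2.resize(im[130:270,280:480],None,fx=4,fy=4))
im,d=r.read_camera("wrist"); save("w10",im)
E
```

```text
{'time_s': 14.1, 'joint_pos': [-0.717, 0.468, -0.288, 0.816, -0.0, -0.449], 'tool_pos': [0.477, -0.318, 0.083], 'tool_rot': [0.133, 0.991, 0.0, -0.001], 'wrist_force': [-0.073, 0.669, -2.915], 'width': 0.011}
pos [ 0.4771 -0.3182  0.0829] yaw 2.8741 tilt [ 1.3e-03  6.0e-04 -1.0e+00] dl_tool(at current yaw) [ -2.5  -1.3 102.6] turn -0.006
```

View pics/s10.png

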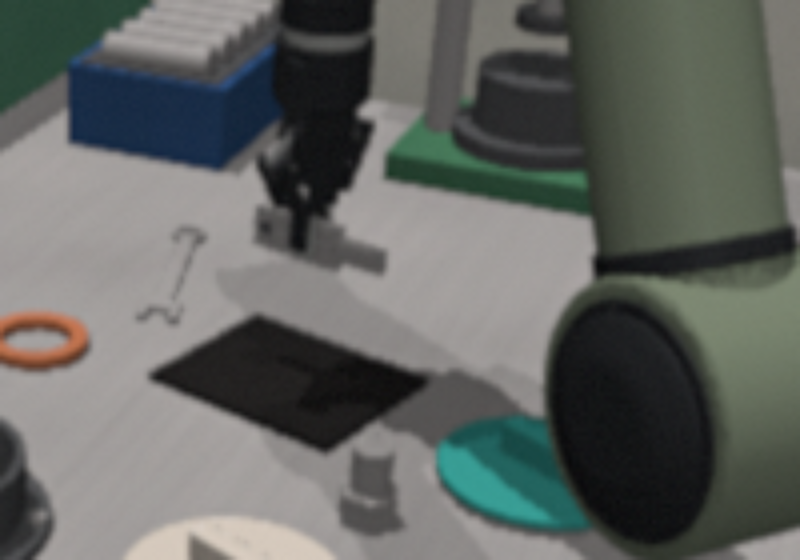

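View pics/w10.png

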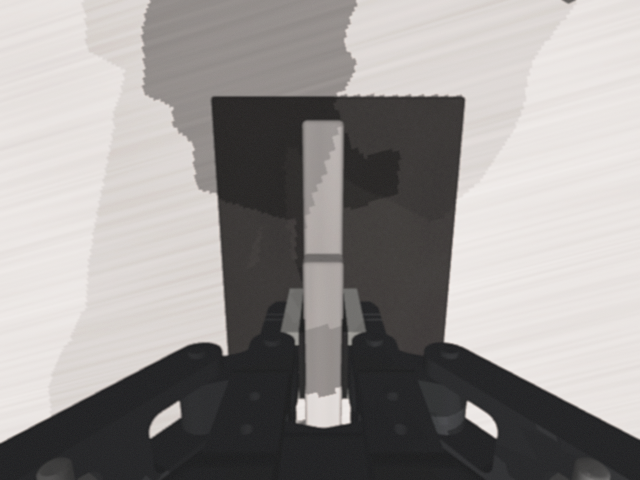

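Request:
servo_tool --motion '[[0,[0,-1,22],0],[0,[0,0,30],0],[0,[0,0,25],0],[0,[0,0,14],0],[0,[0,0,6],0]]'

```text
time_s: 14.62
tool_pos: [0.4757, -0.318, -0.0161]
tool_rot: [0.133, 0.991, 0.001, -0.002]
wrist_force: [0.7, 0.1, -3.2]
width: 0.0111
```

Request:
servo_tool --motion '[[0,[0,0,2],0],[0,[0,0,1],0],[0,[0,0,0],0],[0,[0,0,0],0]]'

```text
time_s: 14.95
tool_pos: [0.4783, -0.3204, -0.0152]
tool_rot: [0.132, 0.991, -0.001, 0.001]
wrist_force: [0.3, -0.6, -2.6]
width: 0.011
```

Request:
servo_tool --motion '[[0,[0,0,1],0],[0,[0,0,0],0],[0,[0,0,0],0]]'

```text
time_s: 15.2
tool_pos: [0.4777, -0.3198, -0.0169]
tool_rot: [0.132, 0.991, -0.0, 0.0]
wrist_force: [-0.8, 0.0, -2.0]
width: 0.0111
```

Request:
servo_tool --motion '[[0,[0,0,1.2],0],[0,[0,0,0],0],[0,[0,0,0],0]]'

```text
time_s: 15.45
tool_pos: [0.4774, -0.3195, -0.0186]
tool_rot: [0.132, 0.991, 0.0, -0.0]
wrist_force: [-0.2, -0.2, -3.3]
width: 0.0112
```

Request:
servo_tool --motion '[[0,[0,0,1],0],[0,[0,0,0],0],[0,[0,0,0],0]]'

```text
time_s: 15.7
tool_pos: [0.4774, -0.3196, -0.0197]
tool_rot: [0.132, 0.991, -0.0, -0.0]
wrist_force: [0.6, 0.5, -3.2]
width: 0.0108
```

Request:
servo_tool --motion '[[0,[0,0,0.6],0],[0,[0,0,0],0],[0,[0,0,0],0]]'

```text
time_s: 15.95
tool_pos: [0.4774, -0.3196, -0.0197]
tool_rot: [0.132, 0.991, -0.0, 0.0]
wrist_force: [-1.8, 1.6, 3.3]
width: 0.0111
```

Request:
servo_tool --motion '[[0,[0,0,0.6],0],[0,[0,0,0],0],[0,[0,0,0],0]]'

```text
time_s: 16.2
tool_pos: [0.4774, -0.3196, -0.0197]
tool_rot: [0.132, 0.991, -0.0, 0.0]
wrist_force: [-3.6, 2.9, 9.1]
width: 0.0111
```

Request:
servo_tool --motion '[[20,[0,0,-0.6],0],[30,[0,0,0],0],[45,[0,0,0],0],[60,[0,0,0],0],[60,[0,0,0],0]]'

```text
time_s: 16.62
tool_pos: [0.4774, -0.3196, -0.0204]
tool_rot: [0.132, 0.991, 0.0, -0.0]
wrist_force: [-1.0, 0.7, -0.2]
width: 0.0599
```

Request:
servo_tool --motion '[[60,[0,0,-6],0],[60,[0,0,-6],0],[60,[0,0,0],0]]'

```text
time_s: 16.87
tool_pos: [0.4783, -0.3203, -0.0068]
tool_rot: [0.132, 0.991, -0.001, 0.001]
wrist_force: [-0.4, -1.0, -0.2]
width: 0.0601
```

```bash
python3 - <<'E'
from h import *
s=st(); 
im,d=r.read_camera("side"); save("s11",cv2.resize(im[160:270,290:450],None,fx=5,fy=5))
im,d=r.read_camera("wrist"); save("w11",im); P=cloud(cal("wrist"),d)
for v in (150,200,300,340): print([np.round(P[v,u],3).tolist() for u in (240,322,410)])
E
```

```text
{'time_s': 16.867, 'joint_pos': [-0.718, 0.58, -0.37, 0.618, 0.0, -0.454], 'tool_pos': [0.478, -0.32, -0.007], 'tool_rot': [0.132, 0.991, -0.001, 0.001], 'wrist_force': [-0.388, -1.002, -0.175], 'width': 0.06}
[[0.412, -0.337, 0.005], [0.419, -0.305, 0.032], [0.43, -0.273, 0.006]]
[[0.431, -0.342, 0.006], [0.435, -0.31, 0.033], [0.413, -0.303, 0.168]]
[[0.471, -0.356, 0.007], [0.466, -0.318, 0.041], [0.476, -0.289, 0.038]]
[[0.477, -0.352, 0.034], [0.48, -0.322, 0.042], [0.488, -0.293, 0.042]]
```

View pics/s11.png

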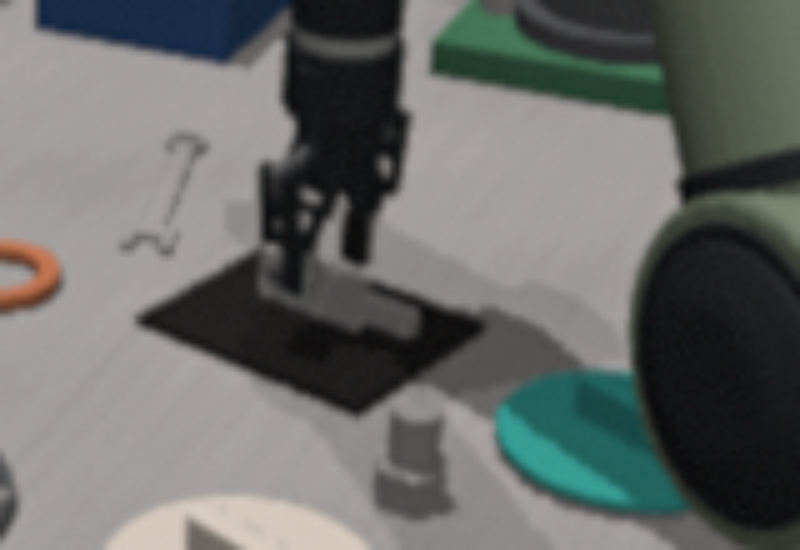

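View pics/w11.png

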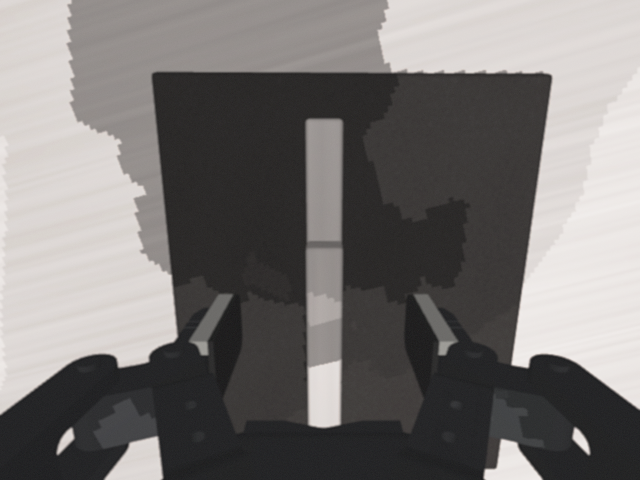

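Request:
servo_tool --motion '[[60,[0,14,0],0],[60,[0,7,0],0],[60,[0,4,0],0],[60,[0,4,0],0],[60,[0,4,0],0]]'

```text
time_s: 17.38
tool_pos: [0.4862, -0.287, -0.0083]
tool_rot: [0.132, 0.991, 0.0, -0.0]
wrist_force: [0.8, -0.0, -0.9]
width: 0.06
```

Request:
servo_tool --motion '[[60,[0,4,0],0],[60,[0,3,0],0],[60,[0,0,0],0]]'

```text
time_s: 17.63
tool_pos: [0.4879, -0.2802, -0.0083]
tool_rot: [0.132, 0.991, 0.0, -0.0]
wrist_force: [0.4, 0.9, -0.2]
width: 0.0602
```

```bash
python3 - <<'E'
from h import *
s=st(); 
im,d=r.read_camera("wrist"); save("w12",im); P=cloud(cal("wrist"),d)
E
```

```text
{'time_s': 17.633, 'joint_pos': [-0.653, 0.566, -0.404, 0.601, 0.0, -0.389], 'tool_pos': [0.488, -0.28, -0.008], 'tool_rot': [0.132, 0.991, 0.0, -0.0], 'wrist_force': [0.381, 0.852, -0.204], 'width': 0.06}
```

View pics/w12.png

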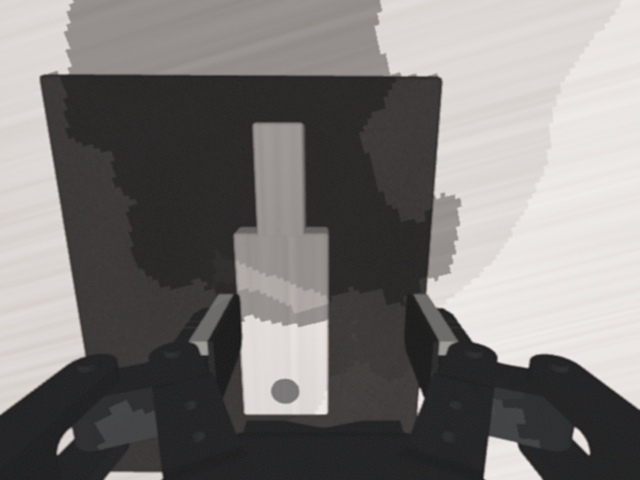

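Request:
servo_tool --motion '[[60,[0,0,-20],0],[60,[0,0,-30],0],[60,[0,0,-20],0],[60,[0,0,0],0],[60,[0,0,0],0]]'

```text
time_s: 18.1
tool_pos: [0.4889, -0.282, 0.063]
tool_rot: [0.132, 0.991, -0.001, 0.001]
wrist_force: [0.4, 0.6, -0.3]
width: 0.0599
```

```bash
cat >> h.py <<'E'
def lever(im,d,c,zlo,zhi,ctr,rad=.09,top=None):
    P=cloud(c,d); H=P[...,2]; g=im.astype(int).mean(2)
    return P
E
python3 - <<'E'
from h import *
s=st(); c=cal("wrist")
im,d=r.read_camera("wrist"); save("w13",im); np.savez("w13.npz",im=im,d=d,K=c[0],R=c[1],t=c[2])
P=cloud(c,d); m=(P[...,2]>.0125)&(P[...,2]<.026)&(np.hypot(P[...,0]-.48,P[...,1]+.3)<.1)&(im.mean(2)>70)
q=np.float32(P[m][:,:2]); print(len(q),P[m][:,2].mean(),cv2.minAreaRect(q))
save("w13m",(m*255).astype(np.uint8)[...,None].repeat(3,2))
E
```

```text
{'time_s': 18.1, 'joint_pos': [-0.654, 0.472, -0.341, 0.754, -0.0, -0.389], 'tool_pos': [0.489, -0.282, 0.063], 'tool_rot': [0.132, 0.991, -0.001, 0.001], 'wrist_force': [0.352, 0.564, -0.347], 'width': 0.06}
10978 0.01824275252042043 ((0.47460120916366577, -0.2948334813117981), (0.03582486882805824, 0.12004886567592621), 74.96331024169922)
```

View pics/w13.png

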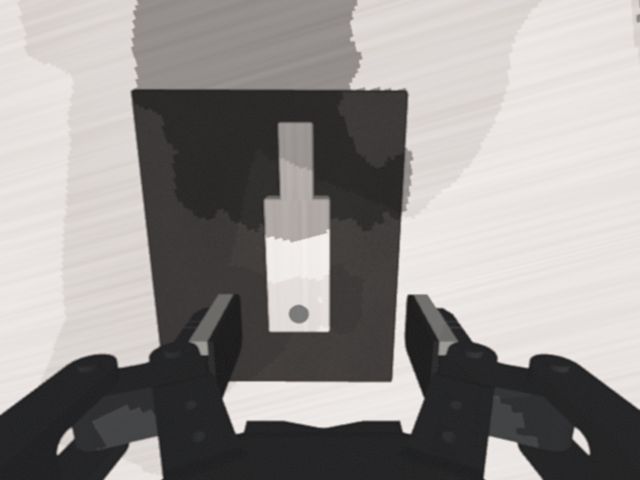

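View pics/w13m.png

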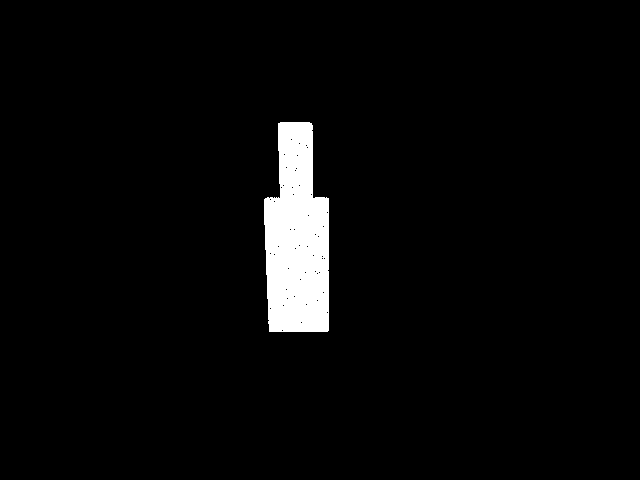

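Request:
servo_tool --motion '[[60,[2.5,-16,0],0],[60,[0,0,20],0],[60,[0,0,30],0],[60,[0,0,20],0],[60,[0,0,10],0]]'

```text
time_s: 18.57
tool_pos: [0.4784, -0.2938, -0.0222]
tool_rot: [0.132, 0.991, 0.002, -0.003]
wrist_force: [-0.1, 0.3, -0.2]
width: 0.0597
```

Request:
servo_tool --motion '[[60,[0,0,5],0],[60,[0,0,0],0],[60,[0,0,0],0]]'

```text
time_s: 18.82
tool_pos: [0.4815, -0.2959, -0.023]
tool_rot: [0.132, 0.991, -0.0, 0.0]
wrist_force: [-0.2, 0.0, -0.5]
width: 0.06
```

```bash
python3 - <<'E'
from h import *
s=st(); go(.4823,-.2969,-.029,2.879)
im,d=r.read_camera("wrist"); save("w14",im)
E
```

```text
{'time_s': 18.817, 'joint_pos': [-0.682, 0.59, -0.408, 0.573, 0.0, -0.417], 'tool_pos': [0.481, -0.296, -0.023], 'tool_rot': [0.132, 0.991, -0.0, 0.0], 'wrist_force': [-0.167, 0.035, -0.459], 'width': 0.06}
pos [ 0.4815 -0.2959 -0.023 ] yaw 2.8769 tilt [-1.e-04 -0.e+00 -1.e+00] dl_tool(at current yaw) [-1.  -0.7  6. ] turn -0.002
```

View pics/w14.png

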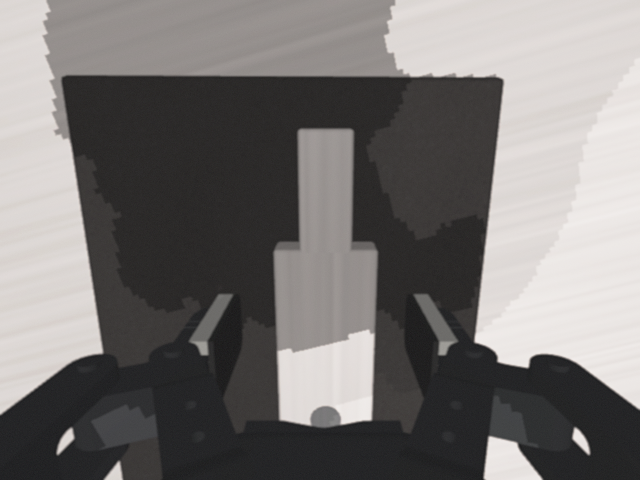

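Request:
servo_tool --motion '[[55,[0,0,4],0],[50,[0,0,2],0],[45,[0,0,0],0],[40,[0,0,0],0],[35,[0,0,0],0]]'

```text
time_s: 19.28
tool_pos: [0.4826, -0.2964, -0.0274]
tool_rot: [0.132, 0.991, -0.0, 0.001]
wrist_force: [0.6, 1.3, 9.8]
width: 0.0356
```

Request:
servo_tool --motion '[[30,[0,0,0],0],[20,[0,0,0],0],[10,[0,0,0],0],[10,[0,0,0],0]]' --squeeze 60

```text
time_s: 19.62
tool_pos: [0.4827, -0.2964, -0.0272]
tool_rot: [0.132, 0.991, -0.001, 0.002]
wrist_force: [-0.9, 0.3, 12.1]
width: 0.0346
```

Request:
servo_tool --motion '[[10,[0,0,-8],0],[10,[0,0,-20],0],[10,[0,0,-30],0],[10,[0,0,-30],0],[10,[0,0,-20],0]]'

```text
time_s: 20.03
tool_pos: [0.4815, -0.296, 0.0812]
tool_rot: [0.132, 0.991, -0.0, 0.0]
wrist_force: [0.2, -2.5, -3.3]
width: 0.0346
```

Request:
servo_tool --motion '[[10,[0,0,0],0],[10,[0,0,0],0]]'

```text
time_s: 20.2
tool_pos: [0.4817, -0.2962, 0.0795]
tool_rot: [0.132, 0.991, -0.001, 0.001]
wrist_force: [0.4, -1.0, -4.0]
width: 0.0344
```

```bash
python3 - <<'E'
from h import *
s=st(); go(.442,.413,.09)
im,d=r.read_camera("wrist"); save("w15",im)
im,d=r.read_camera("side"); save("s15",cv2.resize(im[130:270,280:480],None,fx=4,fy=4))
E
```

```text
{'time_s': 20.2, 'joint_pos': [-0.682, 0.456, -0.318, 0.794, -0.0, -0.417], 'tool_pos': [0.482, -0.296, 0.08], 'tool_rot': [0.132, 0.991, -0.001, 0.001], 'wrist_force': [0.427, -0.983, -4.031], 'width': 0.034}
pos [ 0.4817 -0.2962  0.0795] yaw 2.8768 tilt [-1.8e-03 -9.0e-04 -1.0e+00] dl_tool(at current yaw) [223.9 674.  -11.5] turn 0
```

View pics/w15.png

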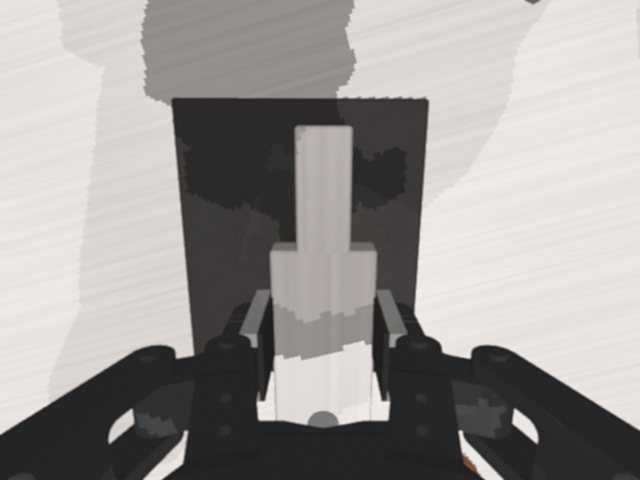

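View pics/s15.png

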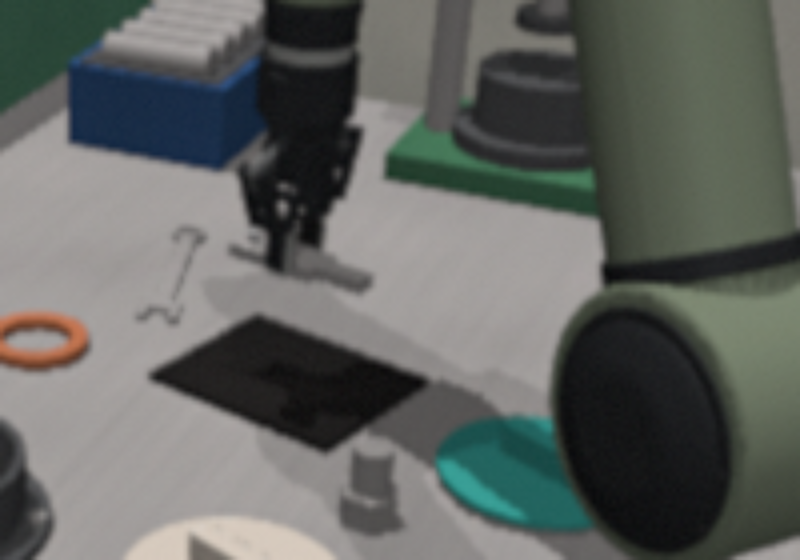

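Request:
servo_tool --motion '[[10,[4,12,0],0],[10,[8,25,-2],0],[10,[12.4,37.3,-2],0],[10,[12.4,37.3,-2],0],[10,[12.4,37.3,-2],0]]' --squeeze 80

```text
time_s: 20.72
tool_pos: [0.4706, -0.1365, 0.0851]
tool_rot: [0.133, 0.991, 0.001, -0.002]
wrist_force: [0.6, 0.5, -2.9]
width: 0.0338
```

Request:
servo_tool --motion '[[10,[12.4,37.3,-2],0],[10,[12.4,37.3,0],0],[10,[12.4,37.3,0],0],[10,[12.4,37.3,0],0],[10,[12.4,37.3,0],0]]'

```text
time_s: 21.13
tool_pos: [0.4593, 0.0595, 0.0874]
tool_rot: [0.132, 0.991, 0.0, -0.002]
wrist_force: [0.9, 0.2, -3.1]
width: 0.0339
```

Request:
servo_tool --motion '[[10,[12.4,37.3,0],0],[10,[12.4,37.3,0],0],[10,[12.4,37.3,0],0],[10,[12.4,37.3,0],0],[10,[12.4,37.3,0],0]]'

```text
time_s: 21.55
tool_pos: [0.4481, 0.2551, 0.0872]
tool_rot: [0.132, 0.991, -0.001, -0.001]
wrist_force: [1.8, -0.0, -2.9]
width: 0.0334
```

Request:
servo_tool --motion '[[10,[12.4,37.3,0],0],[10,[12.4,37.3,0],0],[10,[12.4,37.3,0],0],[10,[9,27,0],0],[10,[4.5,13,0],0]]'

```text
time_s: 21.97
tool_pos: [0.439, 0.4166, 0.0869]
tool_rot: [0.13, 0.992, -0.0, -0.001]
wrist_force: [0.4, 0.3, -2.7]
width: 0.0339
```

Request:
servo_tool --motion '[[10,[0,0,0],-0.06],[10,[0,0,0],-0.12],[10,[0,0,0],-0.12],[10,[0,0,0],-0.12],[10,[0,0,0],-0.12]]'

```text
time_s: 22.38
tool_pos: [0.4398, 0.412, 0.0869]
tool_rot: [-0.14, 0.99, -0.001, -0.002]
wrist_force: [-0.0, -1.4, -3.3]
width: 0.0335
```

Request:
servo_tool --motion '[[10,[0,0,0],-0.12],[10,[0,0,0],-0.12],[10,[0,0,0],-0.12],[10,[0,0,0],-0.12],[10,[0,0,0],-0.12]]'

```text
time_s: 22.8
tool_pos: [0.4399, 0.4119, 0.087]
tool_rot: [-0.426, 0.905, -0.0, -0.002]
wrist_force: [0.5, 0.2, -3.0]
width: 0.0337
```

Request:
servo_tool --motion '[[10,[0,0,0],-0.12],[10,[0,0,0],-0.12],[10,[0,0,0],-0.12],[10,[0,0,0],-0.12],[10,[0,0,0],-0.12]]'

```text
time_s: 23.22
tool_pos: [0.4398, 0.4119, 0.087]
tool_rot: [-0.675, 0.738, 0.0, -0.002]
wrist_force: [-0.1, -0.1, -3.2]
width: 0.0339
```

```bash
python3 - <<'E'
from h import *
s=st(); go(.442,.413,.09,6.44)
E
```

```text
{'time_s': 23.217, 'joint_pos': [0.63, 0.514, -0.198, 0.863, -0.0, -0.851], 'tool_pos': [0.44, 0.412, 0.087], 'tool_rot': [-0.675, 0.738, 0.0, -0.002], 'wrist_force': [-0.109, -0.133, -3.228], 'width': 0.034}
pos [0.4398 0.4119 0.087 ] yaw -1.6608 tilt [ 0.0026  0.0028 -1.    ] dl_tool(at current yaw) [-1.3 -2.1 -3. ] turn -1.818
```

Request:
servo_tool --motion '[[10,[0,0,0],-0.122],[10,[0,0,0],-0.122],[10,[0,0,0],-0.122],[10,[0,0,0],-0.122],[10,[0,0,0],-0.122]]'

```text
time_s: 23.63
tool_pos: [0.4398, 0.4119, 0.087]
tool_rot: [0.865, -0.502, -0.001, 0.002]
wrist_force: [0.7, -0.2, -3.0]
width: 0.0337
```

Request:
servo_tool --motion '[[10,[0,0,0],-0.122],[10,[0,0,0],-0.122],[10,[0,0,0],-0.122],[10,[0,0,0],-0.122],[10,[0,0,0],-0.122]]'

```text
time_s: 24.05
tool_pos: [0.4398, 0.4119, 0.087]
tool_rot: [0.976, -0.219, -0.001, 0.001]
wrist_force: [-0.2, 0.2, -3.5]
width: 0.0337
```

Request:
servo_tool --motion '[[10,[0,0,0],-0.122],[10,[0,0,0],-0.122],[10,[0,0,0],-0.122],[10,[0,0,0],-0.12],[10,[0,0,0],-0.06]]'

```text
time_s: 24.47
tool_pos: [0.4399, 0.4119, 0.087]
tool_rot: [0.999, 0.052, -0.002, 0.001]
wrist_force: [-0.0, -1.0, -3.6]
width: 0.0336
```

Request:
servo_tool --motion '[[10,[0,0,0],0],[10,[0,0,0],0]]'

```text
time_s: 24.63
tool_pos: [0.4403, 0.4123, 0.0875]
tool_rot: [0.999, 0.049, -0.001, 0.001]
wrist_force: [0.3, -0.5, -2.8]
width: 0.0334
```

```bash
python3 - <<'E'
from h import *
s=st(); go(.442,.413,-.025,6.44)
c=cal("wrist"); im,d=r.read_camera("wrist"); save("w16",im); np.savez("w16.npz",im=im,d=d,K=c[0],R=c[1],t=c[2])
im,d=r.read_camera("side"); save("s16",im)
E
```

```text
{'time_s': 24.633, 'joint_pos': [0.63, 0.514, -0.197, 0.863, -0.0, -2.609], 'tool_pos': [0.44, 0.412, 0.088], 'tool_rot': [0.999, 0.049, -0.001, 0.001], 'wrist_force': [0.281, -0.457, -2.844], 'width': 0.033}
pos [0.4403 0.4123 0.0875] yaw 0.0977 tilt [-0.0023  0.0014 -1.    ] dl_tool(at current yaw) [  2.   -0.7 112.5] turn -0.059
```

View pics/w16.png

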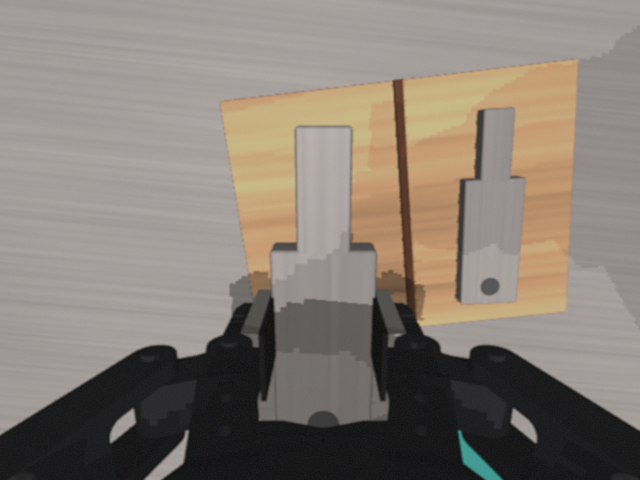

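View pics/s16.png

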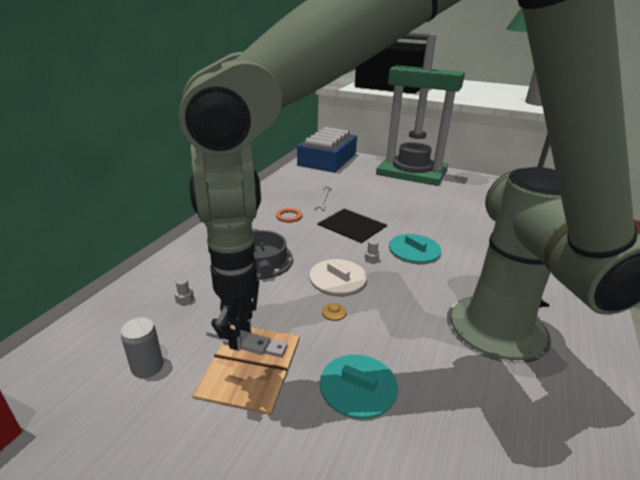

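```bash
python3 - <<'E'
from h import *
z=np.load("w16.npz"); c=(z["K"],z["R"],z["t"]); im=z["im"].astype(int); P=cloud(c,z["d"]); H=P[...,2]
sat=im.max(2)-im.min(2)
roi=np.zeros((480,640),bool); roi[100:312,452:532]=1
m=roi&(sat<35)&(H>.014)&(H<.028); m=cv2.morphologyEx(m.astype(np.uint8),cv2.MORPH_OPEN,np.ones((5,5)))>0
def com(rect,q):
    (cx,cy),(w,h),a=rect; a=np.radians(a); a=a if w>h else a+np.pi/2
    u=np.array([np.cos(a),np.sin(a)]); u=u if u[0]>0 else -u   # nose +x
    return np.array([cx,cy])-.008*u, np.arctan2(u[1],u[0])
q=np.float32(P[m&(H>.0175)][:,:2]); rc=cv2.minAreaRect(q); print("twin",rc,com(rc,q),H[m].mean())
def az(u,v,zz):
    o,d=ray("",u,v,c); return (o+d*(zz-o[2])/d[2])[:2]
a,b=az(398.5,80,.015),az(413,318,.015); print("rib",a,b,np.arctan2(*(a-b)[::-1]))
roi=np.zeros((480,640),bool); roi[120:420,265:385]=1
m=roi&(sat<30)&(H>.08)&(H<.16); print("held z",H[m].mean() if m.any() else None)
# held lever nose/shoulder: 
for zz in (.13,): print("held nose",az(323,126,zz), "held axis",az(323,127,zz)-az(324,245,zz))
for v in (130,180,230,280): print(np.round(P[v,323],4))
E
```

```text
twin ((0.4684552848339081, 0.3110305964946747), (0.11959774792194366, 0.03713638707995415), 9.105581283569336) (array([0.4605561 , 0.30976456]), np.float64(0.15892237370625636)) 0.020071435953912076
rib [0.53736785 0.37764063] [0.39215933 0.34654021] 0.2109900041111286
held z 0.13378021114405703
held nose [0.5073378  0.41794393] held axis [0.03812903 0.00406813]
[0.5061 0.4178 0.1344]
[0.491  0.4164 0.1331]
[0.4748 0.4148 0.1329]
[0.4573 0.4131 0.1325]
```

Request:
servo_tool --motion '[[10,[4,0,0],-0.061],[10,[0,0,20],0],[10,[0,0,30],0],[10,[0,0,28],0],[10,[0,0,17],0]]'

```text
time_s: 25.15
tool_pos: [0.4439, 0.4123, -0.0091]
tool_rot: [0.997, 0.08, -0.001, 0.001]
wrist_force: [0.4, 0.1, -3.5]
width: 0.0332
```

Request:
servo_tool --motion '[[10,[0,0,8],0],[10,[0,0,3],0],[10,[0,0,0],0],[10,[0,0,0],0],[10,[0,0,0],0]]'

```text
time_s: 25.57
tool_pos: [0.4467, 0.4144, -0.0157]
tool_rot: [0.997, 0.08, 0.001, -0.001]
wrist_force: [-0.7, 0.2, -2.6]
width: 0.0337
```

```bash
python3 - <<'E'
from h import *
s=st(); go(.4442,.412,-.0245,.159)
E
```

```text
{'time_s': 25.567, 'joint_pos': [0.627, 0.64, -0.28, 0.648, 0.0, -2.675], 'tool_pos': [0.447, 0.414, -0.016], 'tool_rot': [0.997, 0.08, 0.001, -0.001], 'wrist_force': [-0.743, 0.222, -2.563], 'width': 0.034}
pos [ 0.4467  0.4144 -0.0157] yaw 0.1605 tilt [ 0.0025 -0.0013 -1.    ] dl_tool(at current yaw) [-2.9  2.   8.8] turn 0.001
```

Request:
servo_tool --motion '[[10,[0,0,2],0],[10,[0,0,2],0],[10,[0,0,1],0],[10,[0,0,0],0],[10,[0,0,0],0]]'

```text
time_s: 25.98
tool_pos: [0.4454, 0.4135, -0.0222]
tool_rot: [0.997, 0.08, -0.0, 0.0]
wrist_force: [0.1, -0.2, -2.7]
width: 0.034
```

Request:
servo_tool --motion '[[10,[0,0,1],0],[10,[0,0,0],0],[10,[0,0,0],0]]'

```text
time_s: 26.23
tool_pos: [0.4455, 0.4135, -0.0233]
tool_rot: [0.997, 0.08, -0.0, 0.0]
wrist_force: [0.2, 0.6, -3.0]
width: 0.0337
```

Request:
servo_tool --motion '[[10,[0,0,1],0],[10,[0,0,0],0],[10,[0,0,0],0]]'

```text
time_s: 26.48
tool_pos: [0.4455, 0.4135, -0.0243]
tool_rot: [0.997, 0.08, -0.0, 0.0]
wrist_force: [0.3, -0.9, -3.9]
width: 0.0335
```

Request:
servo_tool --motion '[[10,[0,0,0.7],0],[10,[0,0,0],0],[10,[0,0,0],0]]'

```text
time_s: 26.73
tool_pos: [0.4456, 0.4136, -0.0249]
tool_rot: [0.997, 0.08, 0.0, -0.0]
wrist_force: [0.3, 0.1, -2.7]
width: 0.0336
```

Request:
servo_tool --motion '[[10,[0,0,0.6],0],[10,[0,0,0],0],[10,[0,0,0],0]]'

```text
time_s: 26.98
tool_pos: [0.4456, 0.4136, -0.025]
tool_rot: [0.997, 0.08, 0.0, -0.0]
wrist_force: [-1.8, -0.9, 4.9]
width: 0.0336
```

Contact on the board. Release and withdraw.

Request:
servo_tool --motion '[[40,[0,0,0],0],[45,[0,0,0],0],[50,[0,0,0],0],[50,[0,0,0],0],[50,[0,0,-5],0]]'

```text
time_s: 27.4
tool_pos: [0.4449, 0.4131, -0.0213]
tool_rot: [0.997, 0.08, -0.001, 0.0]
wrist_force: [0.5, 0.8, 0.2]
width: 0.05
```

Request:
servo_tool --motion '[[50,[0,0,-15],0],[50,[0,0,-30],0],[50,[0,0,-30],0],[50,[0,0,-40],0],[50,[0,0,0],0]]'

```text
time_s: 27.82
tool_pos: [0.4497, 0.4167, 0.1026]
tool_rot: [0.997, 0.08, 0.005, -0.003]
wrist_force: [1.5, 1.5, -0.1]
width: 0.0497
```

```bash
python3 - <<'E'
from h import *
s=st(); c=cal("wrist"); im,d=r.read_camera("wrist"); save("w17",im); np.savez("w17.npz",im=im,d=d,K=c[0],R=c[1],t=c[2])
im,d=r.read_camera("side"); save("s17",im)
E
```

```text
{'time_s': 27.817, 'joint_pos': [0.627, 0.505, -0.17, 0.884, 0.0, -2.675], 'tool_pos': [0.45, 0.417, 0.103], 'tool_rot': [0.997, 0.08, 0.005, -0.003], 'wrist_force': [1.547, 1.483, -0.083], 'width': 0.05}
```

View pics/w17.png

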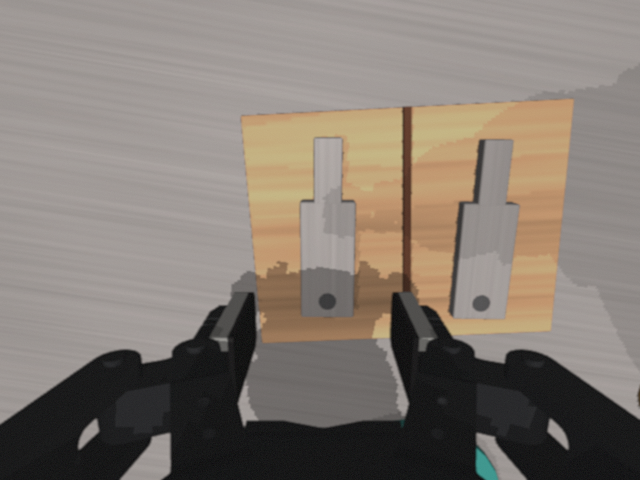

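View pics/s17.png

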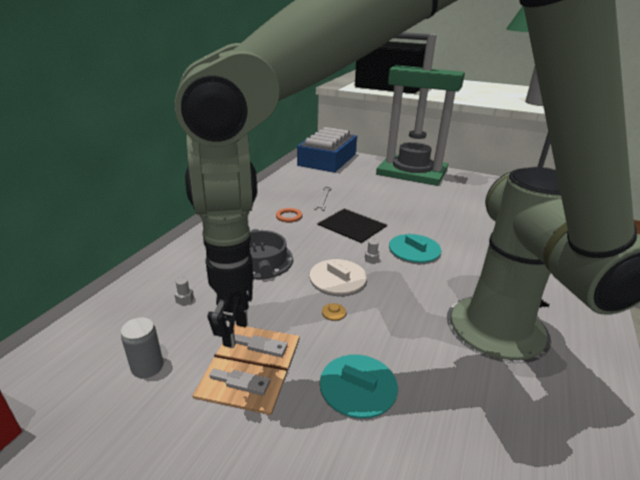

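Lever at (328,137)–(327,317), twin at (495,140)–(480,318): both flat, ends level, noses the same way. I'll check this in numbers before handing in.

```bash
python3 - <<'E'
from h import *
z=np.load("w17.npz"); c=(z["K"],z["R"],z["t"]); im=z["im"].astype(int); P=cloud(c,z["d"]); H=P[...,2]; sat=im.max(2)-im.min(2)
def meas(x0,x1,y0,y1):
    roi=np.zeros((480,640),bool); roi[y0:y1,x0:x1]=1
    m=roi&(sat<35)&(H>.0165)&(H<.03); m=cv2.morphologyEx(m.astype(np.uint8),cv2.MORPH_OPEN,np.ones((5,5)))>0
    q=P[m]; (cx,cy),(w,h),a=cv2.minAreaRect(np.float32(q[:,:2])); a=np.radians(a if w>h else a+90); u=np.array([np.cos(a),np.sin(a)]); u*=np.sign(u[0])
    pl=np.linalg.lstsq(np.c_[q[:,:2],np.ones(len(q))],q[:,2],rcond=None)[0]
    return np.array([cx,cy])-.008*u,np.arctan2(u[1],u[0]),(w,h),q[:,2].mean(),pl[:2]
L=meas(292,362,130,325); T=meas(445,525,132,325); print(L);print(T)
d=L[0]-T[0]; a=T[1]; print("x in twin",d@[np.cos(a),np.sin(a)],"dang",L[1]-a)
b=L[0]-[.459,.363]; print("y board",b@[-np.sin(.212),np.cos(.212)])
# cap check via side
im,d=r.read_camera("side"); P=cloud(cal("side"),d); print("cap top pts",[np.round(P[v,u],3).tolist() for u,v in((320,278),(345,287),(338,288),(325,268))])
st(); r.close_job()
E
```

```text
(array([0.44514804, 0.41261914]), np.float64(0.1584130108582651), (0.11974139511585236, 0.03562694787979126), np.float64(0.020258867697252592), array([-0.00092513,  0.00072106]))
(array([0.46073628, 0.30980017]), np.float64(0.1550613227578595), (0.11945708841085434, 0.03671610355377197), np.float64(0.020211985525779956), array([ 0.00055311, -0.01035224]))
x in twin 0.00047821931884377695 dang 0.003351688100405592
y board 0.05142293871476121
cap top pts [[0.446, 0.028, 0.017], [0.372, 0.035, 0.016], [0.387, 0.047, 0.016], [0.454, -0.022, 0.016]]
{'time_s': 27.967, 'joint_pos': [0.627, 0.512, -0.178, 0.879, -0.0, -2.675], 'tool_pos': [0.446, 0.414, 0.095], 'tool_rot': [0.997, 0.08, 0.001, -0.0], 'wrist_force': [-0.489, -0.572, -0.268], 'width': 0.05}
the job is handed in; nothing more can be done
```

The job is done and handed in at about 28 s of the allowed 61 s; no verdict was reported.

**What I did:**
- I lifted the cap by its rib and set it down on the bare bench.
- I took the lever out of the trap on edge, stood it on the mat and let go. I then pushed it over onto its side with one finger, so it lay flat and released.
- I picked it up again across its width and laid it in the empty half of the board.

**Last checks:**
- **Lever:** it lies flat and let go. Its centre is 0.5 mm off level with the twin's, and its angle differs from the twin's by 0.003 rad. It sits 51 mm from the board's centre line, with its nose the same way as the twin's.
- **Twin:** it is within about 2 mm of where it was first measured, which is within the calibration error.
- **Cap:** it was level to within 0.001 rad when I set it down, and the later side view shows it still in place, right way up.
- **Bystanders:** they look unmoved in the pictures, but I did not measure them again.

**What disagreed:**
- **Reported tool position:** it lay about 37 mm beyond the real fingertips, as seen by the side and wrist cameras. My first close on the cap's rib therefore shut on air above it, touching nothing. I worked with the camera-derived offset from then on.
- **Heights:** depth readings were about 2 mm off in places, within the stated calibration accuracy.

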